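# Make up the pigment sieve nest on the shaker

## Robot

A 6-joint arm with a two-finger parallel gripper is mounted at the origin on a cart in front of the work surface, level with it; the furniture and walls round the work are solid. World frame = base frame: x ahead of the robot, y to its left, z up, the work surface at z = 0. Lengths are in m, angles in rad, forces in N, time in s.
With the tool pointing down it reaches from about 0.35 to 0.975 m from the base axis. Payload 4.9 kg.
Tool frame: the origin (TCP) lies on the centre line of the jaws, within the pads' length; the fingertips stand 11 mm ahead of it and the grasp point (between the pads) lies 8 mm behind it; z points along the fingers, y is the direction in which the jaws open and shut (so a half turn about z gives the same grasp; the last joint's range is limited). The gripper opens to 85 mm and grips with 20 to 120 N. Pads are 22 mm wide; open, the fingers measure 114 mm over their backs; the gripper's body (76 mm by 85 mm) begins 54 mm behind the grasp point. The pads swing forward as they close: fully open they stand 13 mm farther back than shut.
Start: joints at [-1.457, 0.053, 1.613, -0, 1.476, -0.119], TCP at [0.144, -0.608, 0.242] pointing down, gripper open.
Joint ranges: [-3.01, 3.01], [-1.01, 2.22], [0.06, 2.58], [-1.02, 4.17], [0.09, 2.62], [-3.14, 3.14]. Speed limits (rad/s): [2.57, 2.57, 3.14, 3.14, 3.14, 3.14].

## Interface

Orientations are given as a rotation vector (axis times angle).
In Python, from station import ctrl gives the robot as it stands.
- The arm moves only by the shell command python3 -m crank 'ROWS' [OPENING] [FORCE]. ROWS is JSON, a list of rows, each an object of numbers: "x", "y", "z": the shift along the tool's x, y, z as a fraction of full scale; "roll": the turn about the tool's z as a fraction of full scale. In form: [{"x": .., "y": .., "z": .., "roll": ..}, ...]. A call has 1 to 10 rows; each row shifts and turns the commanded pose from where the row before left it, along the tool's axes as they then stand; what a row does not reach is not made up. Full scale, the value 1, is 0.06 m for a shift and 0.12 rad for a turn. A row lasts 1/8 s, in which the tool goes at most 62.5 mm and 10.7 degrees, less where a joint would pass 70% of its speed; a pose out of reach is approached as far as the arm can. A call with a number of a shift or a turn outside -1 to 1 is refused whole. A call with a gripper value outside its range is refused whole. OPENING is the closure, from 0 (fully open) to 1 (shut), set as the call begins (- or left out, the last holds). The fingers move at their own pace and stop on an object; FORCE is the grip in N (left out, the last holds). Time passes only in rows, so rows that do not move let the fingers close. It gives the time, the measured TCP pose, the force and the opening at its end, in the units of the state.
- ctrl.get_obs(): the state, without advancing time (a new reading comes with each control period).
- ctrl.get_image(name): name is "scene" or "side" or "wrist"; returns a dict with "img" (400x640x3 uint8, red, green, blue), "K" (3x3 intrinsics, pixels), "k1" (the pictures are not rectified: a ray, as slopes to the right and down, at radius r is drawn at 1 + k1 r^2 times it, then the intrinsics apply), "rvec" (rotation vector, rad) and "tvec" (3), from world to camera coordinates, as OpenCV has them. Camera axes: x right, y down, z forward; pixel columns grow to the right and rows downward; lengths in m; the calibration is good to about 2 mm. A picture is of the moment at which its call begins. There is no depth.
- ctrl.finish_job(): hands the job in, once; it reports no verdict.
The state is a dict: "t": time; "q": joint angles; "dq": joint speeds; "effort": joint torques, N m; "tool_pos": TCP position; "tool_rot": TCP orientation; "contact_force": force on the tool from outside, world axes, zero at the start; "wrist_torque": the same for the moment, N m; "opening": finger opening in m.
Only numpy, scipy, OpenCV 4.12 (cv2) and the standard library are available. Lean on these libraries where they do the work, as an engineer would, in place of code of your own. Each camera call takes 0.05 s, during which the arm holds its last target.

## Task

Make up the sieve nest on the shaker for grading a pigment: the receiver pan goes into the shaker's round seat, on it the fine sieve (blue ring), then the medium sieve (yellow ring), then the coarse sieve (red ring), and the lid closes the top. Each part must sit fully home and level in the one below it, upright and let go. Leave the three pigment jars where they stand.

Things in the scene. Friction and masses are not known exactly. Their poses are not given: they have to be found in the camera images.
- shaker_seat (a point): Round seat on a small grey sieve shaker (housing 130 x 130 x 50 mm, fixed; its place and yaw differ). The seat is a steel collar 65 mm outside, 54 mm inside and 10 mm high on a round aluminium plate; the pan's foot drops into it. Point: centre of the seat at the collar's upper edge, 72 mm above the worktop; z up.
- pan_mid (a point): Receiver pan: plain steel cup, closed floor, no coloured ring, 60 mm across, 36 mm high: the lowest 8 mm a spigot 51 mm across (tapering to 45 mm at the foot), above its level shoulder a straight wall, 54 mm inside. The spigot drops into the shaker's seat (1.5 mm play) until the shoulder rests on the collar. Point: its centre, 18 mm above the foot; z up. Upright, loose, 0.11 kg.
- fine_sieve_mid (a point): Fine (blue ring, pale close cloth) sieve, steel frame 60 mm across, 36 mm high: the lowest 8 mm a spigot 51 mm across (tapering to 45 mm at the foot), above its level shoulder a straight wall, 54 mm inside. The spigot drops into the rim below (1.5 mm play) until the shoulder rests on it, 28 mm higher than the part below. Point: its centre, 18 mm above the foot; z up. Upright, loose, 0.11 kg.
- medium_sieve_mid (a point): Medium (yellow ring, 3 mm brass mesh) sieve, steel frame 60 mm across, 36 mm high: the lowest 8 mm a spigot 51 mm across (tapering to 45 mm at the foot), above its level shoulder a straight wall, 54 mm inside. The spigot drops into the rim below (1.5 mm play) until the shoulder rests on it, 28 mm higher than the part below. Point: its centre, 18 mm above the foot; z up. Upright, loose, 0.11 kg.
- coarse_sieve_mid (a point): Coarse (red ring, open 7 mm steel mesh) sieve, steel frame 60 mm across, 36 mm high: the lowest 8 mm a spigot 51 mm across (tapering to 45 mm at the foot), above its level shoulder a straight wall, 54 mm inside. The spigot drops into the rim below (1.5 mm play) until the shoulder rests on it, 28 mm higher than the part below. Point: its centre, 18 mm above the foot; z up. Upright, loose, 0.11 kg.
- nest_lid_mid (a point): Lid: steel disc 60 mm across with a black knob, 36 mm high in all: the lowest 8 mm a spigot like the sieves' (51 mm across, fits their rims), the disc from 8 to 16.5 mm, then the round knob, 20 mm across and 19.5 mm high, to pinch from above. Point: its centre, 18 mm above the foot; z up. Upright, loose, 0.10 kg.
- ochre_jar: Glass jar of ochre powder with a black lid, 52 mm across, 62 mm high. Bystander, stands loose on the worktop. The origin is the centre of its underside.
- blue_jar: Glass jar of blue powder with a white lid, 48 mm across, 58 mm high. Bystander, stands loose on the worktop. The origin is the centre of its underside.
- grey_jar: Glass jar of grey-brown powder with a black lid, 57 mm across, 70 mm high. Bystander, stands loose on the worktop. The origin is the centre of its underside.
There are look-alikes about, which are no part of the job. What is shaped like the part that bears fine_sieve_mid but orange or purple is not meant. Leave any purple look-alike of the part that bears medium_sieve_mid alone.

How it is judged:
At the end, for the whole second after the job is handed in: On the shaker, from the bottom: pan in the seat, fine (blue), medium (yellow), coarse (red), lid; each part within 5 mm of the axis of the one below, within 2.5 mm of its full depth (pan centre 10 mm above the collar, the others 28 mm above the centre below), leaning under 0.06 rad (horizontal distance between pan_mid and shaker_seat below 0.005 m and z of pan_mid in the frame of shaker_seat between 0.0075 and 0.0125 m and angle between each of pan_mid, fine_sieve_mid, medium_sieve_mid, coarse_sieve_mid, nest_lid_mid's own z axis and vertical below 0.06 rad and horizontal distance between fine_sieve_mid and pan_mid below 0.005 m and z of fine_sieve_mid in the frame of pan_mid between 0.0255 and 0.0305 m and horizontal distance between medium_sieve_mid and fine_sieve_mid below 0.005 m and z of medium_sieve_mid in the frame of fine_sieve_mid between 0.0255 and 0.0305 m and horizontal distance between coarse_sieve_mid and medium_sieve_mid below 0.005 m and z of coarse_sieve_mid in the frame of medium_sieve_mid between 0.0255 and 0.0305 m and horizontal distance between nest_lid_mid and coarse_sieve_mid below 0.005 m and z of nest_lid_mid in the frame of coarse_sieve_mid between 0.0255 and 0.0305 m); the robot touches nothing.
It fails at once if A pigment jar is moved more than 25 mm or tipped over (distance of any of ochre_jar, blue_jar, grey_jar from where it was at the start of the episode above 0.025 m or angle between any of ochre_jar, blue_jar, grey_jar's own z axis and vertical above 0.5 rad).
It also fails if it takes over 120 s, if anything falls off the work surface, if the arm or the gripper's body presses on something with over 40 N, if the wrist force passes 120 N, or if a joint passes its speed limit or range.

## Working session

There is one attempt and no reset: what is moved stays moved. The work goes in short steps, Python scripts to look and compute and a shell command to move; the robot and the scene stay as the last step left them, time stands still between calls to the robot, and variables do not carry over. Pictures are saved under pics/ and viewed, and the job is handed in when it is done.

```bash
ls; mkdir -p pics; cat > h.py <<'E'
import numpy as np, cv2
from station import ctrl
def grab(n,f=None):
    d=ctrl.get_image(n)
    if f: cv2.imwrite('pics/'+f,d['img'][:,:,::-1])
    return d
def ray(d,u,v):
    K=np.array(d['K']);k1=float(np.ravel(d['k1'])[0])
    p=cv2.undistortPoints(np.array([[[u,v]]],float),K,np.array([k1,0,0,0,0.]))[0,0]
    R=cv2.Rodrigues(np.array(d['rvec'],float))[0];t=np.array(d['tvec'],float).ravel()
    return -R.T@t, R.T@np.array([p[0],p[1],1])
def at(d,u,v,z):
    c,r=ray(d,u,v); return c+r*(z-c[2])/r[2]
def proj(d,P):
    K=np.array(d['K']);k1=float(np.ravel(d['k1'])[0])
    return cv2.projectPoints(np.array([P],float),np.array(d['rvec'],float),np.array(d['tvec'],float),K,np.array([k1,0,0,0,0.]))[0][0,0]
E
python3 - <<'E'
from h import *
for n in ['scene','side','wrist']:
    d=grab(n,n+'0.png'); print(n,d['K'],d['k1'],ray(d,320,200))
o=ctrl.get_obs();print(o)
E
```

```text
pics
scene [[462.06920937   0.         315.29990114]
 [  0.         462.06920937 196.64462585]
 [  0.           0.           1.        ]] -0.06529797373587325 (array([-0.2036082 ,  0.9670007 ,  0.70928948]), array([ 0.55121255, -0.68355891, -0.47861064]))
side [[430.89478863   0.         317.14815835]
 [  0.         430.89478863 198.37880703]
 [  0.           0.           1.        ]] -0.011528366868630329 (array([ 0.56853048, -1.10386473,  1.10470424]), array([-0.01327291,  0.74626388, -0.66556143]))
wrist [[348.39671935   0.         322.16080443]
 [  0.         348.39671935 196.90946924]
 [  0.           0.           1.        ]] 0.022279726202008805 (array([ 0.21451937, -0.59219695,  0.372843  ]), array([-0.28431554, -0.0597261 , -0.95692979]))
{'t': 0.15, 'q': array([-1.45698972e+00,  5.32230377e-02,  1.61396967e+00, -1.40191757e-06,
        1.47602330e+00, -1.19010292e-01]), 'dq': array([-0.00142952, -0.00097479, -0.00556783,  0.00298416, -0.00130898,
       -0.00066754]), 'effort': array([ 3.12324692e-04, -3.94242740e+01, -3.70721447e+01, -1.56663077e-04,
        4.65991296e-03, -4.51215726e-06]), 'tool_pos': array([ 0.14413947, -0.60766774,  0.24133971]), 'tool_rot': array([-3.11871854e+00, -3.64694198e-01, -4.44024622e-06]), 'contact_force': array([-0.54463939,  0.24784019, -0.21913542]), 'wrist_torque': array([ 0.00143061,  0.00736301, -0.00286827]), 'opening': 0.08531930369530982}
```

View pics/scene0.png

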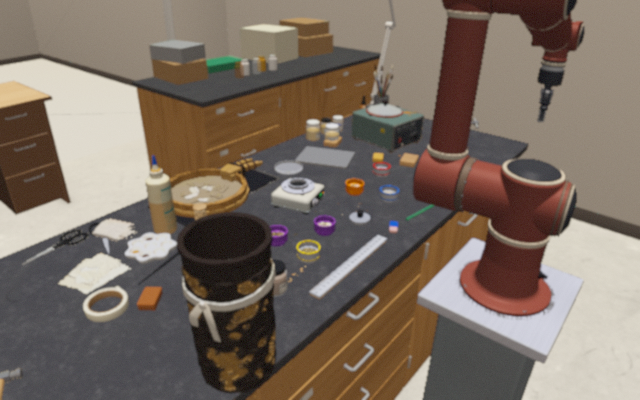

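View pics/side0.png

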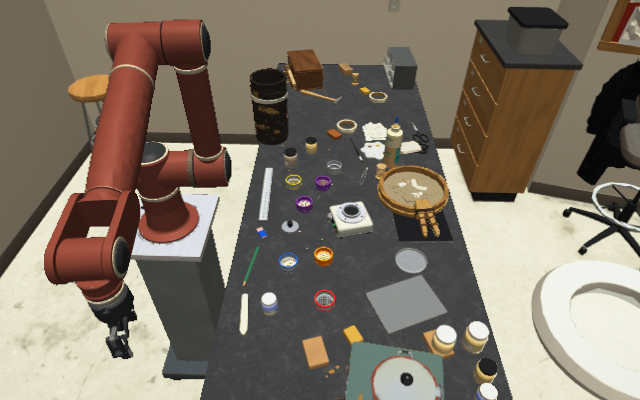

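View pics/wrist0.png

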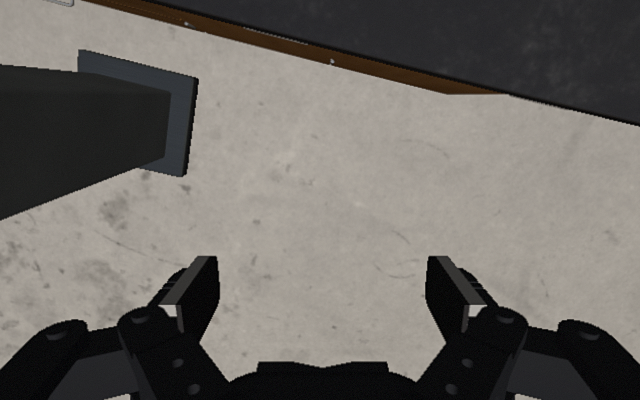

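```bash
python3 - <<'E'
import cv2
i=cv2.imread('pics/side0.png')
cv2.imwrite('pics/c1.png',cv2.resize(i[130:330,240:440],None,fx=3,fy=3,interpolation=cv2.INTER_CUBIC)[:600])
i=cv2.imread('pics/scene0.png')
cv2.imwrite('pics/c2.png',cv2.resize(i[140:300,230:430],None,fx=3.7,fy=3.7,interpolation=cv2.INTER_CUBIC)[:600])
E
```

```text
(no output)
```

View pics/c1.png

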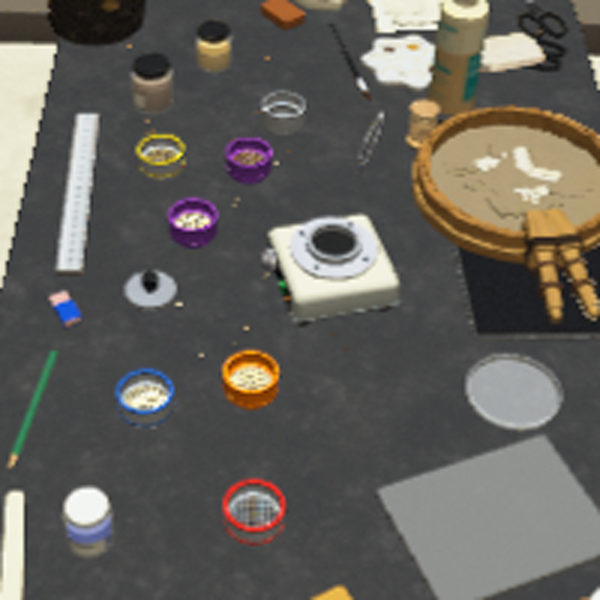

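View pics/c2.png

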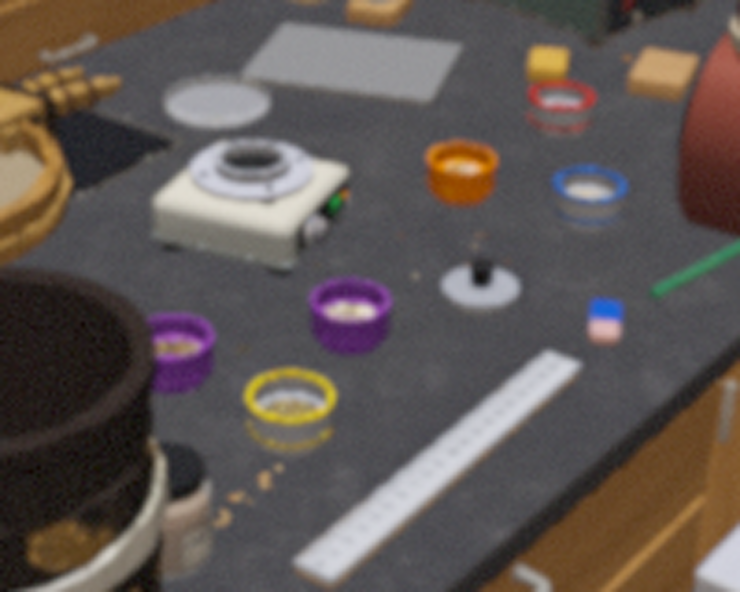

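```bash
python3 - <<'E'
from h import *
s=ctrl.get_image('side')
for n,u,v,z in [('yellow',293.5,181,.034),('blue',288.5,260.5,.034),('red',324.7,298.5,.034),('pan',334.5,164.5,.036),('lid',290.5,226,.0165),('seat',351.5,210,.072),('orange',323.5,254,.034),('purpM',323,181.5,.034),('purpF',304.5,201.5,.034),('ochre',311,139.5,.062),('grey',290.5,152,.07),('blueJ',269,296,.058)]:
    p=at(s,u,v,z); print(n,p.round(3),np.hypot(p[0],p[1]).round(3))
E
```

```text
yellow [0.44  0.205 0.034] 0.486
blue [ 0.453 -0.2    0.034] 0.495
red [ 0.572 -0.342  0.034] 0.667
pan [0.601 0.316 0.036] 0.679
lid [ 0.446 -0.026  0.016] 0.446
seat [0.66  0.005 0.072] 0.66
orange [ 0.565 -0.168  0.034] 0.59
purpM [0.556 0.206 0.034] 0.593
purpF [0.49  0.086 0.034] 0.497
ochre [0.499 0.456 0.062] 0.676
grey [0.419 0.349 0.07 ] 0.546
blueJ [ 0.409 -0.356  0.058] 0.543
```

```bash
cat > plan.py <<'E'
from h import *
import sys
def plan(tx,ty,tz,yaw=None,z=None):
    o=ctrl.get_obs(); R=cv2.Rodrigues(o['tool_rot'])[0]
    dl=R.T@(np.array([tx,ty,tz])-o['tool_pos'])
    n=np.linalg.norm(dl)/.06
    print('t',round(o['t'],2),'pos',o['tool_pos'].round(4),'yaw(x axis)',np.degrees(np.arctan2(R[1,0],R[0,0])).round(2),'tilt',R[:,2].round(4))
    print('rows total',dl/.06,'n',n)
if __name__=='__main__': plan(*map(float,sys.argv[1:4]))
E
python3 plan.py 0.6 0.316 0.2; python3 plan.py 0.42 -.05 0.24
```

```text
t 0.2 pos [ 0.1441 -0.6078  0.2415] yaw(x axis) 13.34 tilt [-1.0e-04  1.2e-03 -1.0e+00]
rows total [ 10.94470338 -13.22726027   0.71047163] n 17.182890220495253
t 0.2 pos [ 0.1441 -0.6078  0.2415] yaw(x axis) 13.34 tilt [-1.0e-04  1.2e-03 -1.0e+00]
rows total [ 6.61838392 -7.9848034   0.03663906] n 10.371182839494184
```

```bash
python3 -m crank '[{"roll":0.97},{"roll":0.97},{"x":0.4,"y":-0.85},{"x":0.4,"y":-0.85},{"x":0.4,"y":-0.85},{"x":0.4,"y":-0.85},{"x":0.4,"y":-0.85},{"x":0.4,"y":-0.85},{"x":0.4,"y":-0.85},{"x":0.4,"y":-0.85}]' 0 60; python3 plan.py 0.6 0.316 0.2
```

```text
t 0.2 pos [ 0.1441 -0.6078  0.2415] yaw(x axis) 13.34 tilt [-1.0e-04  1.2e-03 -1.0e+00]
rows total [ 10.94470338 -13.22726027   0.71047163] n 17.182890220495253validation failed for argument at $[0]...
```

```bash
python3 -m crank '[{"x":0,"y":0,"z":0,"roll":0.97},{"x":0,"y":0,"z":0,"roll":0.97},{"x":0.4,"y":-0.85,"z":0,"roll":0},{"x":0.4,"y":-0.85,"z":0,"roll":0},{"x":0.4,"y":-0.85,"z":0,"roll":0},{"x":0.4,"y":-0.85,"z":0,"roll":0},{"x":0.4,"y":-0.85,"z":0,"roll":0},{"x":0.4,"y":-0.85,"z":0,"roll":0},{"x":0.4,"y":-0.85,"z":0,"roll":0},{"x":0.4,"y":-0.85,"z":0,"roll":0}]' 0 60; python3 plan.py 0.6 0.316 0.2
```

```text
t: 1.45
tool_pos: [0.3365, -0.1984, 0.2423]
tool_rot: [3.141, -0.001, 0.001]
contact_force: [0.5, -0.5, -0.7]
opening: 0.0851
t 1.45 pos [ 0.3365 -0.1984  0.2423] yaw(x axis) -0.04 tilt [ 7.e-04 -4.e-04 -1.e+00]
rows total [ 4.38491048 -8.57685221  0.70465731] n 9.658487234044395
```

```bash
python3 -m crank '[{"x":0.44,"y":-0.86,"z":0.07,"roll":0},{"x":0.44,"y":-0.86,"z":0.07,"roll":0},{"x":0.44,"y":-0.86,"z":0.07,"roll":0},{"x":0.44,"y":-0.86,"z":0.07,"roll":0},{"x":0.44,"y":-0.86,"z":0.07,"roll":0},{"x":0.44,"y":-0.86,"z":0.07,"roll":0},{"x":0.44,"y":-0.86,"z":0.07,"roll":0},{"x":0.44,"y":-0.86,"z":0.07,"roll":0},{"x":0.44,"y":-0.86,"z":0.07,"roll":0},{"x":0.44,"y":-0.86,"z":0.07,"roll":0}]'; python3 plan.py 0.6 0.316 0.2; python3 -c "
from h import *
d=grab('wrist','w1.png');print(ray(d,320,200));grab('side','s1.png')"
```

```text
t: 2.7
tool_pos: [0.6008, 0.3177, 0.1998]
tool_rot: [3.141, 0.0, -0.0]
contact_force: [0.3, -0.0, 1.2]
opening: 0.0856
t 2.7 pos [0.6008 0.3177 0.1998] yaw(x axis) 0.02 tilt [-2.e-04 -3.e-04 -1.e+00]
rows total [-0.01251929  0.02861968 -0.00357468] n 0.03144196405904732
(array([0.67308766, 0.31686341, 0.3314522 ]), array([-0.29071762,  0.00532634, -0.95685529]))
```

View pics/w1.png

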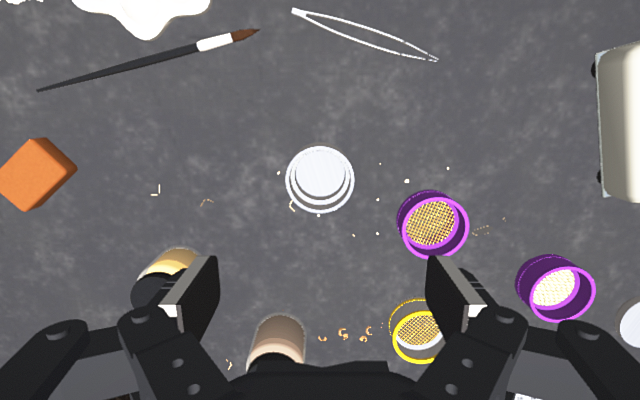

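```bash
cat >> h.py <<'E'
def crop(d,u,v,r,f,k=5):
    u,v=int(u),int(v); c=d['img'][max(0,v-r):v+r,max(0,u-r):u+r,::-1]
    cv2.imwrite('pics/'+f,cv2.resize(c,None,fx=k,fy=k,interpolation=cv2.INTER_CUBIC))
E
python3 - <<'E'
from h import *
d=ctrl.get_image('wrist'); crop(d,320,181,55,'w1c.png',5)
g=cv2.cvtColor(d['img'],cv2.COLOR_RGB2GRAY)[130:235,265:375]
m=(g>150).astype(np.uint8)
cs,_=cv2.findContours(m,cv2.RETR_EXTERNAL,cv2.CHAIN_APPROX_NONE)
c=max(cs,key=cv2.contourArea)
e=cv2.fitEllipse(cv2.convexHull(c));u,v=e[0][0]+265,e[0][1]+130;print(e,u,v,at(d,u,v,.036))
bb=cv2.boundingRect(c);print(bb)
P=at(d,u,v,.036)
for a in range(0,360,90): print(proj(d,P+.03*np.array([np.cos(np.radians(a)),np.sin(np.radians(a)),0])))
E
```

```text
((55.657222747802734, 51.08449172973633), (69.0147933959961, 75.09056091308594), 44.61422348022461) 320.65722274780273 181.08449172973633 [0.60052955 0.3201468  0.036     ]
(22, 16, 71, 71)
[320.77076587 146.38965779]
[285.96501539 180.93318261]
[320.54937471 213.84647736]
[355.33732191 181.22876653]
```

View pics/w1c.png

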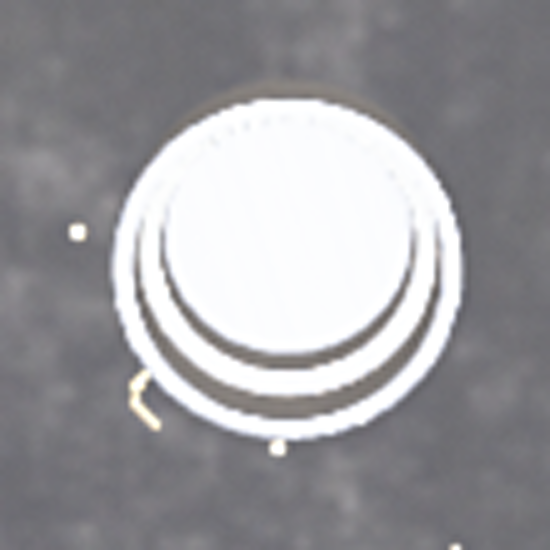

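```bash
python3 - <<'E'
from h import *
d=ctrl.get_image('wrist');o=ctrl.get_obs()
for u,v,s in [(427,257,-1),(217,257,1),(427,302,-1),(218,305,1),(449,257,-1),(163,305,1)]:
    c,r=ray(d,u,v); k=(o['tool_pos'][1]+s*o['opening']/2-c[1])/r[1]; print((c+r*k-o['tool_pos']).round(4))
E
```

```text
[ 0.0084 -0.0428  0.0001]
[0.0092 0.0428 0.0022]
[-0.0093 -0.0428  0.0053]
[-0.0103  0.0428  0.0062]
[ 0.0195 -0.0428  0.0224]
[0.0185 0.0428 0.0492]
```

```bash
python3 -m crank '[{"x":0,"y":-0.02,"z":0.8,"roll":0},{"x":0,"y":0,"z":0.8,"roll":0},{"x":0,"y":0,"z":0.8,"roll":0},{"x":0,"y":0,"z":0.61,"roll":0},{"x":0,"y":0,"z":0,"roll":0}]'; python3 -c "
from h import *
d=grab('wrist','w2.png')"
```

```text
t: 3.52
tool_pos: [0.5972, 0.3147, 0.0163]
tool_rot: [3.139, -0.002, -0.011]
contact_force: [-0.3, -0.3, 0.7]
opening: 0.0855
```

View pics/w2.png

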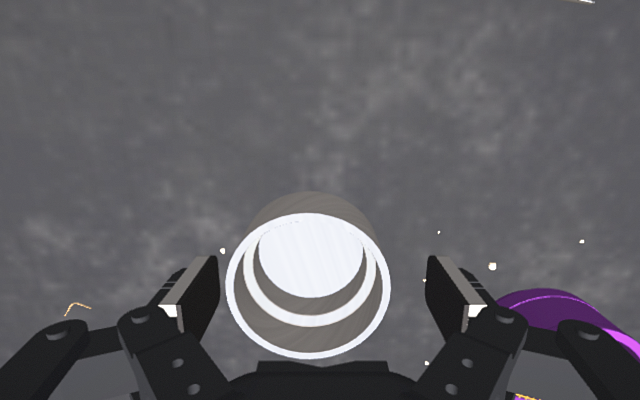

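```bash
python3 plan.py 0.6006 0.319 0.019;  python3 - <<'E'
from h import *
d=ctrl.get_image('wrist')
hsv=d['img']; g=cv2.cvtColor(hsv,cv2.COLOR_RGB2GRAY)[200:365,221:396]
cs,_=cv2.findContours((g>170).astype(np.uint8),cv2.RETR_EXTERNAL,cv2.CHAIN_APPROX_NONE)
c=max(cs,key=cv2.contourArea);e=cv2.fitEllipse(cv2.convexHull(c));u,v=e[0][0]+221,e[0][1]+200;print(e,u,v,at(d,u,v,.036))
E
python3 plan.py 0.6006 0.319 0.019
```

```text
t 3.58 pos [0.5993 0.3157 0.0193] yaw(x axis) -0.06 tilt [-2.1e-03 -9.0e-04 -1.0e+00]
rows total [ 0.02214801 -0.05440089  0.00409656] n 0.058879311863627465
((89.78799438476562, 86.3397216796875), (142.7578582763672, 160.6728973388672), 91.94085693359375) 310.7879943847656 286.3397216796875 [0.60323872 0.31899079 0.036     ]
t 3.62 pos [0.6008 0.3165 0.0213] yaw(x axis) -0.05 tilt [ 1.5e-03  5.0e-04 -1.0e+00]
rows total [-0.00420428 -0.04086511  0.03914827] n 0.056746983986501784
```

```bash
python3 -m crank '[{"x":0.02,"y":-0.04,"z":0,"roll":0},{"x":0,"y":0,"z":0,"roll":0},{"x":0,"y":0,"z":0,"roll":0},{"x":0,"y":0,"z":0,"roll":0},{"x":0,"y":0,"z":0,"roll":0}]' 1 50; python3 -c "
from h import *
d=grab('wrist','w3.png')"; python3 plan.py 0.6006 0.319 0.019
```

```text
t: 4.25
tool_pos: [0.6037, 0.3204, 0.0235]
tool_rot: [-3.14, -0.0, -0.008]
contact_force: [-0.9, -0.2, 7.3]
opening: 0.0588
t 4.3 pos [0.6037 0.3204 0.0235] yaw(x axis) 0.01 tilt [ 0.0053  0.0019 -1.    ]
rows total [-0.05227106  0.02373429  0.07512661] n 0.09454938956885196
```

View pics/w3.png

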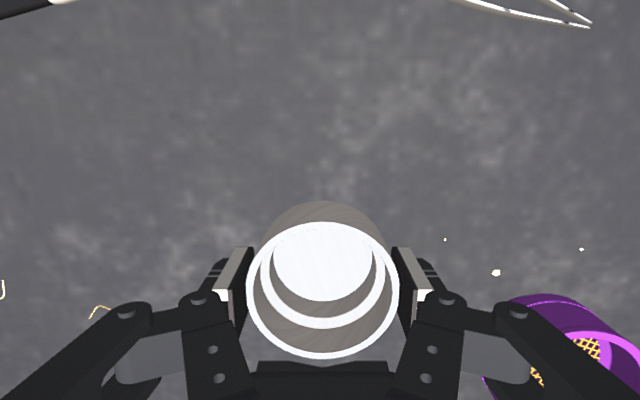

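```bash
python3 -m crank '[{"x":0,"y":0,"z":-0.5,"roll":0},{"x":0,"y":0,"z":-0.9,"roll":0},{"x":0,"y":0.4,"z":-0.9,"roll":0},{"x":0,"y":0.8,"z":-0.4,"roll":0},{"x":0,"y":0.9,"z":0,"roll":0},{"x":0,"y":0.9,"z":0,"roll":0},{"x":0,"y":0.9,"z":0,"roll":0},{"x":0,"y":0.8,"z":0,"roll":0},{"x":-0.05,"y":0.4,"z":0,"roll":0},{"x":0,"y":0.15,"z":0,"roll":0}]'; python3 -m crank '[{"x":0,"y":0,"z":0,"roll":0},{"x":0,"y":0,"z":0,"roll":0}]'; python3 -c "
from h import *
d=grab('wrist','w4.png')"; python3 plan.py 0.66 0.005 0.15
```

```text
t: 5.55
tool_pos: [0.5985, 0.0032, 0.1826]
tool_rot: [3.142, -0.003, 0.002]
contact_force: [-0.1, 0.5, -0.6]
opening: 0.059
t: 5.8
tool_pos: [0.5985, 0.0055, 0.1819]
tool_rot: [-3.141, -0.002, -0.0]
contact_force: [-0.4, -0.3, -1.3]
opening: 0.0591
t 5.85 pos [0.5985 0.0056 0.1818] yaw(x axis) 0.08 tilt [ 2.e-04  3.e-04 -1.e+00]
rows total [1.02500756 0.01145851 0.53023994] n 1.1540910671065332
```

View pics/w4.png

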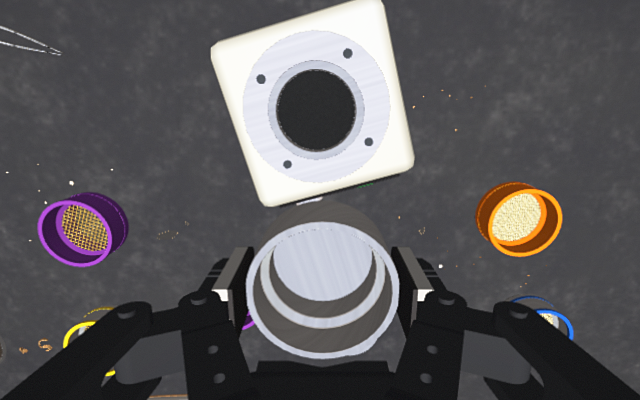

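```bash
cat >> h.py <<'E'
def ell(d,mask,z,box=None):
    m=mask.astype(np.uint8)
    if box: 
        q=np.zeros_like(m);q[box[1]:box[3],box[0]:box[2]]=1;m=m*q
    cs,_=cv2.findContours(m,cv2.RETR_EXTERNAL,cv2.CHAIN_APPROX_NONE)
    c=max(cs,key=lambda c:cv2.contourArea(cv2.convexHull(c)))
    h=cv2.convexHull(c).reshape(-1,2)
    P=np.array([at(d,u,v,z)[:2] for u,v in c.reshape(-1,2)]) 
    # circle fit on hull pts in world plane
    W=np.array([at(d,u,v,z)[:2] for u,v in h])
    A=np.c_[2*W,np.ones(len(W))];s=np.linalg.lstsq(A,(W**2).sum(1),rcond=None)[0]
    r=np.sqrt(s[2]+s[0]**2+s[1]**2);res=np.hypot(*(W-s[:2]).T)-r
    print('circle',s[:2].round(4),'r',r.round(4),'res',np.abs(res).max().round(4),'bb',cv2.boundingRect(c))
    return s[:2],r
E
python3 - <<'E'
from h import *
d=ctrl.get_image('wrist');o=ctrl.get_obs();print(o['tool_pos'])
g=cv2.cvtColor(d['img'],cv2.COLOR_RGB2GRAY)
ell(d,g<80,.072,(272,60,360,165))
zr=o['tool_pos'][2]-.0235+.036
gg=g[220:360,240:400];
for th in (150,): ell(d,g>th,zr,(248,222,398,362))
crop(d,320,290,80,'w4c.png',5)
E
```

```text
[0.59843854 0.00555599 0.18169765]
circle [0.66  0.009] r 0.0262 res 0.0003 bb (277, 70, 78, 81)
circle [0.5963 0.0044] r 0.03 res 0.0011 bb (248, 222, 150, 137)
```

View pics/w4c.png

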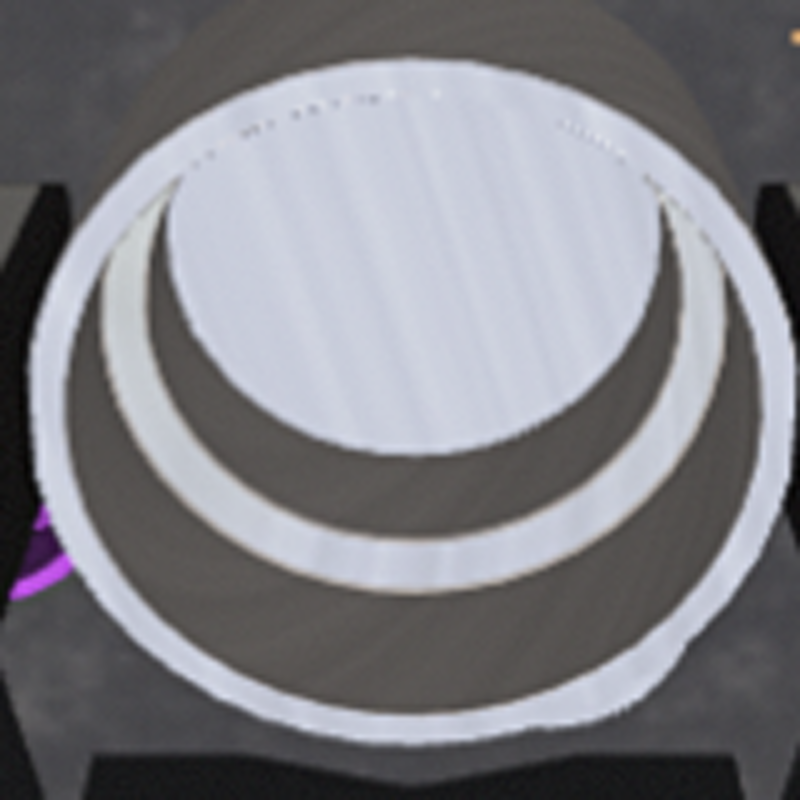

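```bash
python3 - <<'E'
from h import *
d=ctrl.get_image('wrist');o=ctrl.get_obs()
g=cv2.cvtColor(d['img'],cv2.COLOR_RGB2GRAY)
for zr in (.1942,):
  a=at(d,322,221.4,zr);b=at(d,322,358.6,zr);l=at(d,245.4,287,zr);r=at(d,399.2,287,zr)
  print((a+b)/2-o['tool_pos'],a[0]-b[0],(l+r)/2-o['tool_pos'],l[1]-r[1])
E
```

```text
[-0.00195245 -0.00081298  0.01253569] 0.05990483451687123 [ 0.00115988 -0.00092362  0.01253569] 0.05917944200808008
```

```bash
python3 - <<'E'
from h import *
s=ctrl.get_image('side');c=ctrl.get_image('scene')
p=proj(s,[.66,.007,.072]);q=proj(c,[.66,.007,.072]);print(p,q)
crop(s,*p,25,'s4c.png',12);crop(c,*q,25,'c4c.png',12)
print([int(p[0])-25,int(p[1])-25],[int(q[0])-25,int(q[1])-25])
E
```

```text
[351.5438307 209.628525 ] [297.8885349  181.20781608]
[326, 184] [272, 156]
```

View pics/s4c.png

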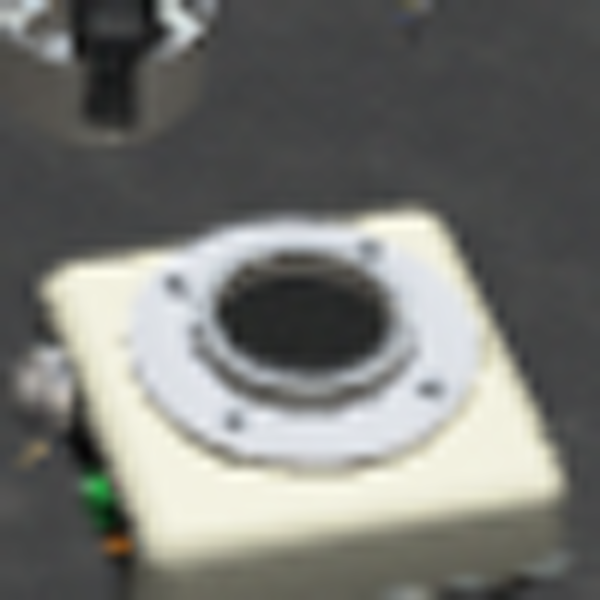

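View pics/c4c.png

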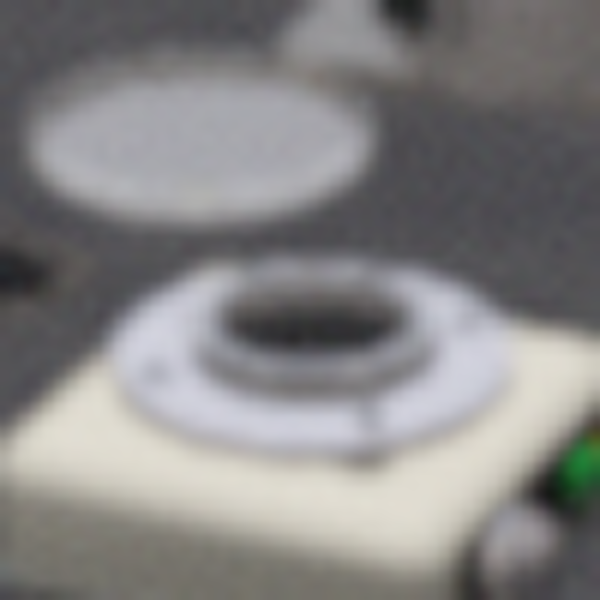

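```bash
python3 -m crank '[{"x":0.4,"y":-0.02,"z":0.2,"roll":0},{"x":0.4,"y":-0.02,"z":0.4,"roll":0},{"x":0.26,"y":-0.02,"z":0.4,"roll":0},{"x":0,"y":0,"z":0.1,"roll":0},{"x":0,"y":0,"z":0,"roll":0},{"x":0,"y":0,"z":0,"roll":0}]'; python3 plan.py 0.662 0.009 0.0875; python3 -c "
from h import *
d=grab('wrist','w5.png');crop(grab('side'),352,200,30,'s5.png',12)"
```

```text
t: 6.8
tool_pos: [0.6623, 0.0081, 0.1171]
tool_rot: [3.141, 0.0, 0.003]
contact_force: [0.2, -0.5, -0.7]
opening: 0.059
t 6.8 pos [0.6623 0.0081 0.1171] yaw(x axis) 0.0 tilt [ 1.9e-03 -2.0e-04 -1.0e+00]
rows total [-0.00555551 -0.01542601  0.49369609] n 0.49396827551735023
```

View pics/w5.png

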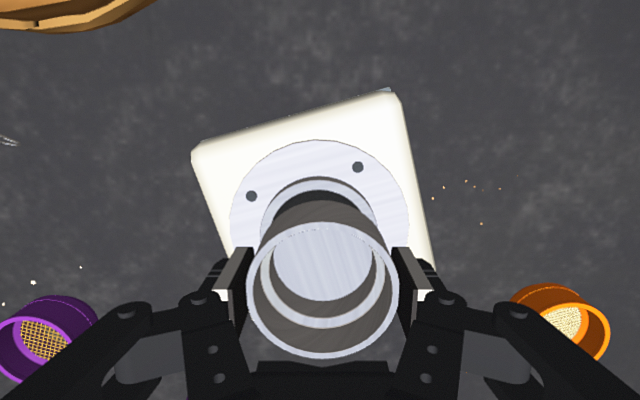

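View pics/s5.png

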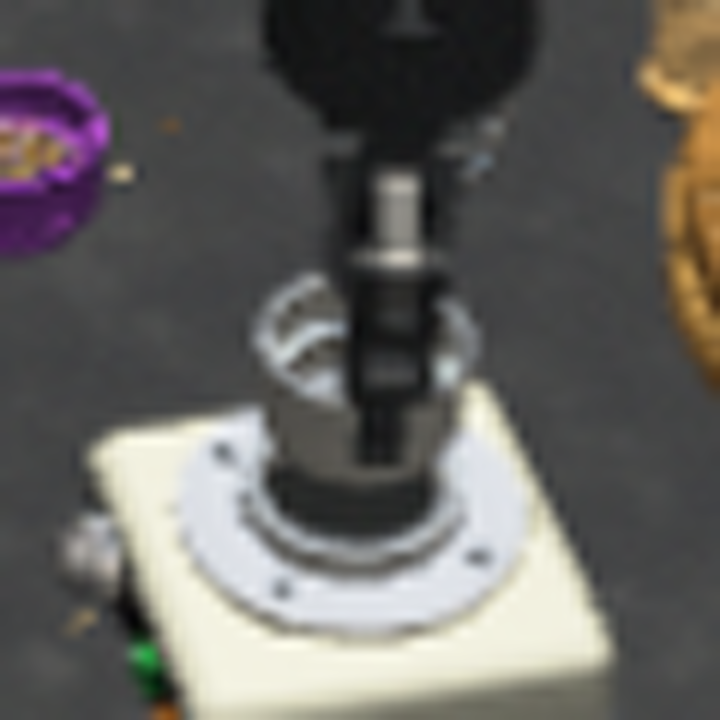

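```bash
python3 -m crank '[{"x":0,"y":-0.01,"z":0.15,"roll":0},{"x":0,"y":0,"z":0.15,"roll":0},{"x":0,"y":0,"z":0.1,"roll":0},{"x":0,"y":0,"z":0.08,"roll":0},{"x":0,"y":0,"z":0.04,"roll":0},{"x":0,"y":0,"z":0,"roll":0}]'; python3 plan.py 0.662 0.009 0.0875; python3 -c "
from h import *
d=grab('wrist','w6.png');crop(grab('side'),352,200,30,'s6.png',12)"
```

```text
t: 7.65
tool_pos: [0.6627, 0.0087, 0.0874]
tool_rot: [-3.142, -0.0, -0.001]
contact_force: [-6.2, -0.1, 11.4]
opening: 0.0588
t 7.65 pos [0.6627 0.0087 0.0874] yaw(x axis) 0.0 tilt [ 9.e-04  0.e+00 -1.e+00]
rows total [-0.01202168 -0.00538174 -0.00086869] n 0.013199946865427734
```

View pics/w6.png

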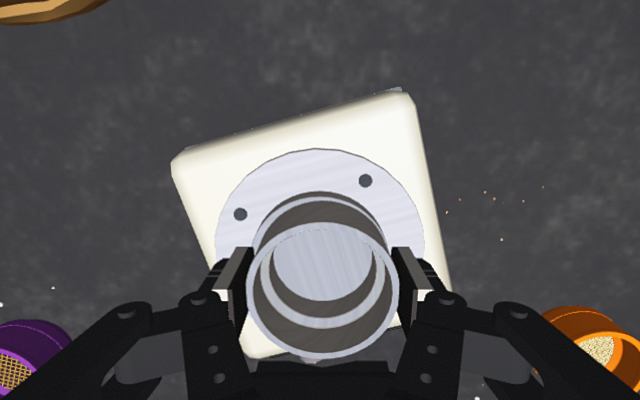

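View pics/s6.png

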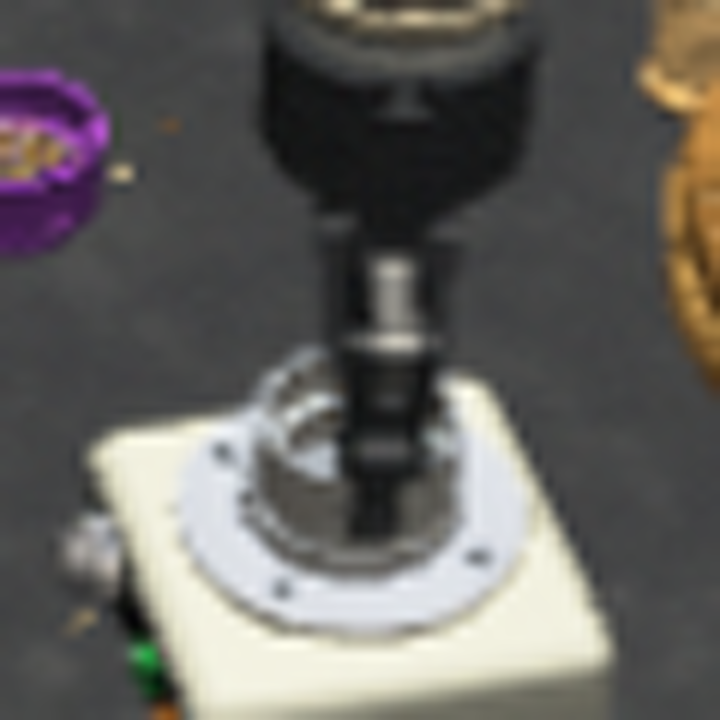

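```bash
python3 -m crank '[{"x":-0.02,"y":0,"z":0.03,"roll":0},{"x":0,"y":0,"z":0,"roll":0}]'; python3 -m crank '[{"x":0,"y":0,"z":0,"roll":0},{"x":0,"y":0,"z":0,"roll":0},{"x":0,"y":0,"z":-0.3,"roll":0},{"x":0,"y":0,"z":-0.6,"roll":0},{"x":-0.3,"y":0,"z":-0.6,"roll":0},{"x":-0.5,"y":0,"z":-0.3,"roll":0},{"x":-0.1,"y":0,"z":0,"roll":0},{"x":0,"y":0,"z":0,"roll":0},{"x":0,"y":0,"z":0,"roll":0}]' 0; python3 plan.py 0.662 0.009 0.0875; python3 - <<'E'
from h import *
d=grab('wrist','w7.png');crop(grab('side'),352,200,30,'s7.png',12)
E
```

```text
t: 8.0
tool_pos: [0.6627, 0.0087, 0.0875]
tool_rot: [3.141, -0.0, 0.006]
contact_force: [-5.4, 0.2, 15.4]
opening: 0.059
t: 9.12
tool_pos: [0.6067, 0.0087, 0.1894]
tool_rot: [-3.141, 0.0, 0.003]
contact_force: [-0.0, -0.0, -0.1]
opening: 0.0852
t 9.12 pos [0.6067 0.0087 0.1894] yaw(x axis) -0.0 tilt [-1.8e-03  3.0e-04 -1.0e+00]
rows total [ 0.92433346 -0.00513575  1.69644596] n 1.9319284707815565
```

View pics/w7.png

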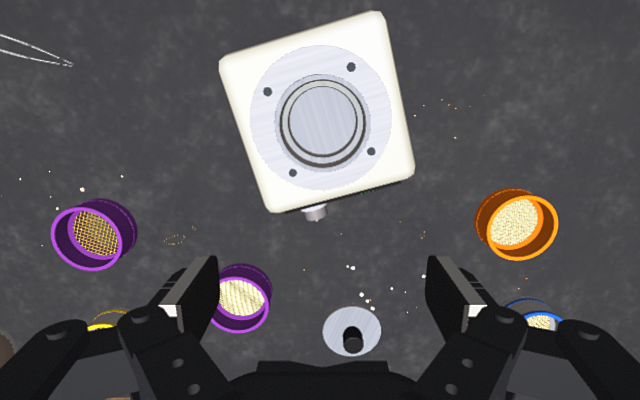

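View pics/s7.png

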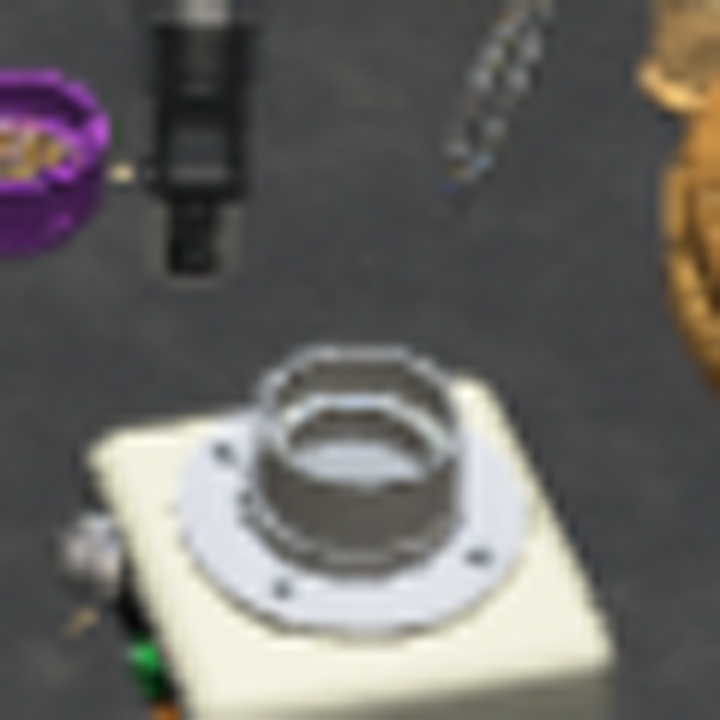

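```bash
python3 - <<'E'
from h import *
d=ctrl.get_image('wrist');o=ctrl.get_obs();print(o['tool_pos'])
crop(d,322,121,55,'w7c.png',6)
s=ctrl.get_image('side');print(proj(s,[.66,.009,.1]))
E
python3 plan.py 0.453 -.2 .18
```

```text
[0.60685517 0.00866178 0.18963671]
[351.98243514 203.3413094 ]
t 9.32 pos [0.6069 0.0087 0.1898] yaw(x axis) -0.0 tilt [-1.3e-03  2.0e-04 -1.0e+00]
rows total [-2.56427336  3.47794074  0.16645594] n 4.324266089866402
```

View pics/w7c.png

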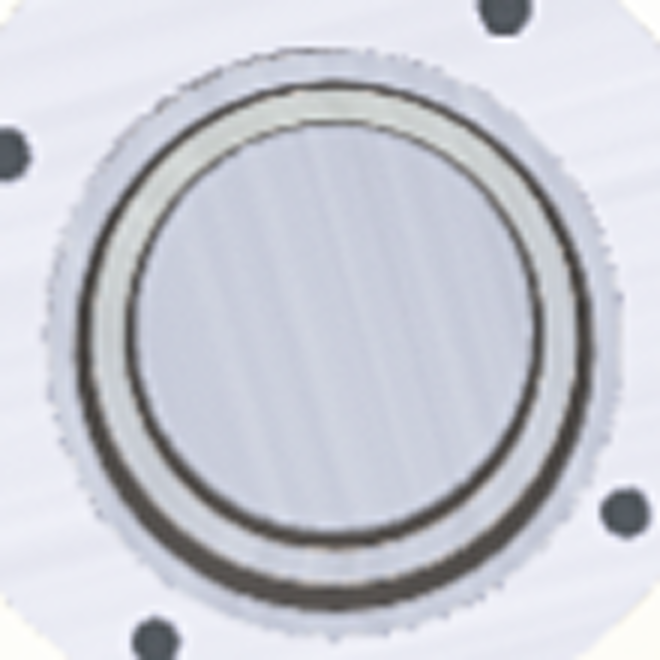

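```bash
python3 - <<'E'
from h import *
d=ctrl.get_image('wrist')
print(at(d,322.5,123.1,.1), at(d,322.5-43,123.1,.1)-at(d,322.5+43,123.1,.1))
E
python3 -m crank '[{"x":-0.2,"y":0.3,"z":0.02,"roll":0},{"x":-0.5,"y":0.7,"z":0.03,"roll":0},{"x":-0.5,"y":0.7,"z":0.03,"roll":0},{"x":-0.6,"y":0.8,"z":0.03,"roll":0},{"x":-0.5,"y":0.65,"z":0.03,"roll":0},{"x":-0.26,"y":0.33,"z":0.03,"roll":0},{"x":0,"y":0,"z":0,"roll":0},{"x":0,"y":0,"z":0,"roll":0}]'
python3 - <<'E'
from h import *
d=grab('wrist','w8.png');o=ctrl.get_obs();print(o['tool_pos'])
h=cv2.cvtColor(d['img'],cv2.COLOR_RGB2HSV)
m=(abs(h[...,0].astype(int)-108)<10)&(h[...,1]>150)&(h[...,2]>100)
print(proj(d,[.453,-.2,.036]));u,v=map(int,proj(d,[.453,-.2,.036]))
ell(d,m,.036,(u-60,v-60,u+60,v+60))
E
```

```text
[0.66189061 0.00747942 0.1       ] [-2.50954807e-05  5.35584768e-02  0.00000000e+00]
t: 10.38
tool_pos: [0.4531, -0.2001, 0.1806]
tool_rot: [-3.141, 0.001, -0.0]
contact_force: [0.3, 0.5, -0.6]
opening: 0.0856
[ 0.45336715 -0.19979335  0.18058003]
[320.82201588 186.66546576]
circle [ 0.4527 -0.1974] r 0.0304 res 0.0002 bb (281, 150, 74, 72)
```

View pics/w8.png

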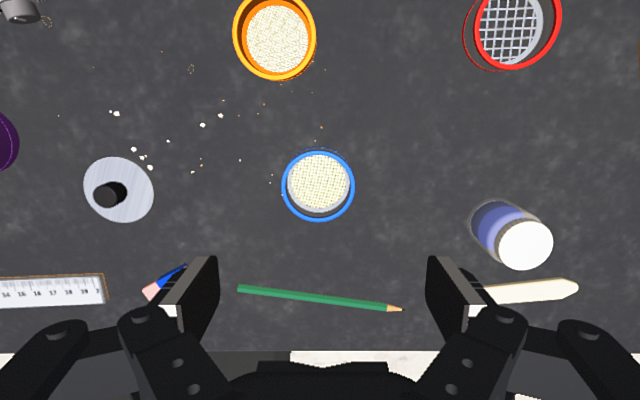

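```bash
python3 -m crank '[{"x":0,"y":-0.05,"z":0.4,"roll":0},{"x":0,"y":0,"z":0.8,"roll":0},{"x":0,"y":0,"z":0.8,"roll":0},{"x":0,"y":0,"z":0.45,"roll":0},{"x":0,"y":0,"z":0.19,"roll":0},{"x":0,"y":0,"z":0,"roll":0}]'
python3 -m crank '[{"x":0,"y":0,"z":0,"roll":0},{"x":0,"y":0,"z":0,"roll":0},{"x":0,"y":0,"z":0,"roll":0},{"x":0,"y":0,"z":0,"roll":0}]' 1 40
python3 - <<'E'
from h import *
d=grab('wrist','w9.png');o=ctrl.get_obs();print(o['tool_pos'])
E
```

```text
t: 11.18
tool_pos: [0.4534, -0.1966, 0.0219]
tool_rot: [-3.141, -0.002, 0.001]
contact_force: [0.3, -0.0, 0.6]
opening: 0.0857
t: 11.68
tool_pos: [0.4546, -0.1979, 0.024]
tool_rot: [3.14, -0.0, 0.005]
contact_force: [-0.0, 0.6, 6.0]
opening: 0.0575
[ 0.45460882 -0.19791134  0.02400438]
```

View pics/w9.png

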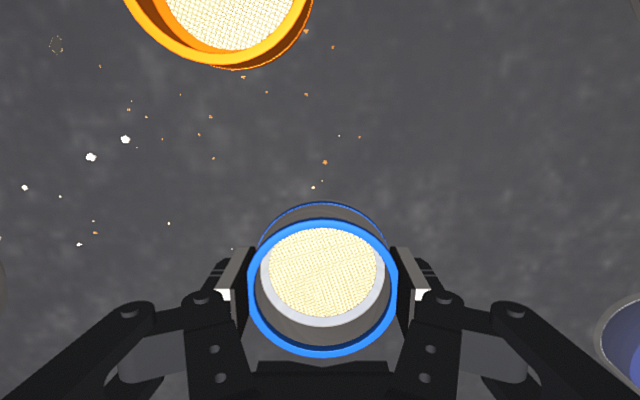

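```bash
python3 -m crank '[{"x":0,"y":0,"z":-0.4,"roll":0},{"x":0,"y":0,"z":-0.8,"roll":0},{"x":0,"y":0,"z":-0.8,"roll":0},{"x":0.2,"y":-0.3,"z":-0.5,"roll":0},{"x":0.4,"y":-0.6,"z":-0.1,"roll":0},{"x":0.5,"y":-0.65,"z":0,"roll":0},{"x":0.4,"y":-0.55,"z":0,"roll":0},{"x":0.4,"y":-0.55,"z":0,"roll":0},{"x":0.3,"y":-0.4,"z":0,"roll":0},{"x":0.2,"y":-0.25,"z":0,"roll":0}]'
python3 -m crank '[{"x":0,"y":-0.08,"z":0,"roll":0},{"x":0,"y":0,"z":0,"roll":0}]'
cat >> h.py <<'E'
def held(d,hue,zpart=.024,tol=10,box=(245,205,402,365)):
    o=ctrl.get_obs();h=cv2.cvtColor(d['img'],cv2.COLOR_RGB2HSV)
    m=(abs(h[...,0].astype(int)-hue)<tol)&(h[...,1]>150)&(h[...,2]>150)
    c,r=ell(d,m,o['tool_pos'][2]-zpart+.036,box); print('offset',(c-o['tool_pos'][:2]).round(4))
E
python3 - <<'E'
from h import *
d=grab('wrist','w10.png');o=ctrl.get_obs();print(o['tool_pos'])
held(d,108); crop(d,322,288,80,'w10c.png',4)
E
python3 plan.py .6607 .0085 .14
```

```text
t: 12.98
tool_pos: [0.5974, 0.002, 0.1777]
tool_rot: [3.142, 0.002, -0.001]
contact_force: [-0.3, -0.7, -1.1]
opening: 0.0575
t: 13.22
tool_pos: [0.5966, 0.0053, 0.1779]
tool_rot: [3.141, -0.0, -0.001]
contact_force: [-1.3, -0.8, -0.5]
opening: 0.0571
[0.59664436 0.00503232 0.1779591 ]
circle [0.5952 0.0044] r 0.0301 res 0.0012 bb (247, 219, 151, 139)
offset [-0.0015 -0.0006]
t 13.28 pos [0.5966 0.005  0.178 ] yaw(x axis) -0.04 tilt [-6.e-04 -4.e-04 -1.e+00]
rows total [ 1.06791674 -0.05870029  0.63202319] n 1.242314456250277
```

View pics/w10.png

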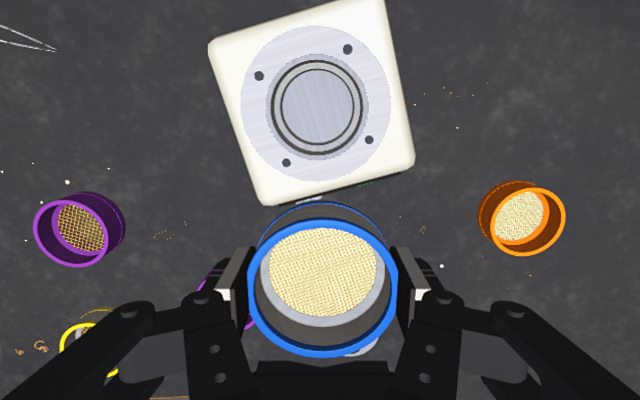

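```bash
python3 -m crank '[{"x":0.25,"y":-0.02,"z":0,"roll":0},{"x":0.4,"y":-0.02,"z":0.15,"roll":0},{"x":0.3,"y":-0.02,"z":0.3,"roll":0},{"x":0.14,"y":0,"z":0.2,"roll":0},{"x":0,"y":0,"z":0.12,"roll":0},{"x":0,"y":0,"z":0,"roll":0},{"x":0,"y":0,"z":0,"roll":0}]'; python3 plan.py .662 .0087 .115; python3 - <<'E'
from h import *
d=grab('wrist','w11.png');crop(grab('side'),352,195,30,'s11.png',10)
E
```

```text
t: 14.15
tool_pos: [0.6626, 0.0092, 0.1327]
tool_rot: [3.141, -0.0, 0.001]
contact_force: [0.1, -0.6, -1.1]
opening: 0.0577
t 14.15 pos [0.6626 0.0092 0.1327] yaw(x axis) -0.01 tilt [ 9.e-04 -1.e-04 -1.e+00]
rows total [-0.01033653  0.00792969  0.2941635 ] n 0.29445184542654207
```

View pics/w11.png

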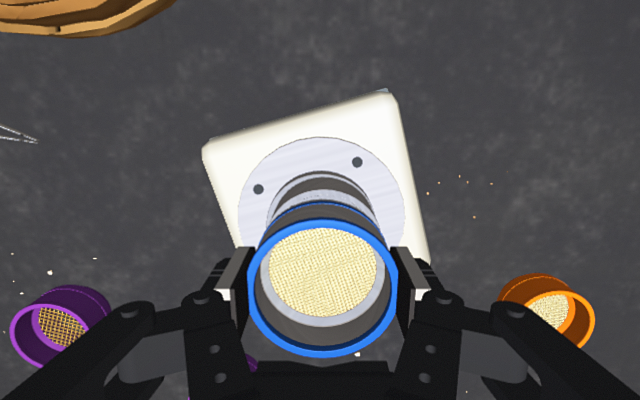

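View pics/s11.png

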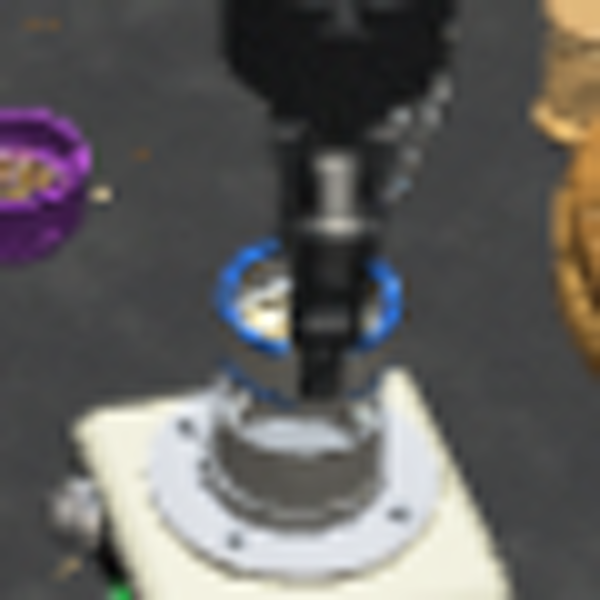

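```bash
python3 -m crank '[{"x":-0.02,"y":0.01,"z":0.08,"roll":0},{"x":0,"y":0,"z":0.08,"roll":0},{"x":0,"y":0,"z":0.08,"roll":0},{"x":0,"y":0,"z":0.06,"roll":0},{"x":0,"y":0,"z":0.03,"roll":0},{"x":0,"y":0,"z":0,"roll":0}]'; python3 -c "
from h import *
crop(grab('side'),352,195,30,'s12.png',10)"
```

```text
t: 15.0
tool_pos: [0.662, 0.0086, 0.116]
tool_rot: [3.141, 0.0, 0.001]
contact_force: [-7.2, -0.4, 12.8]
opening: 0.0575
```

View pics/s12.png

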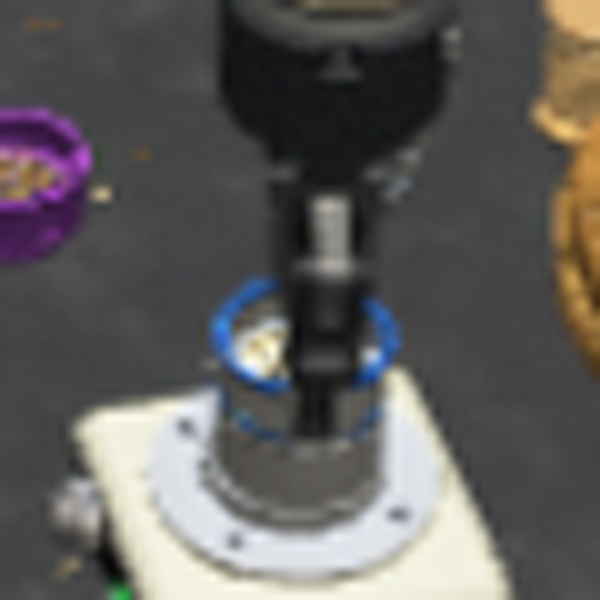

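```bash
python3 -m crank '[{"x":-0.02,"y":0,"z":0.02,"roll":0},{"x":0,"y":0,"z":0,"roll":0}]'; python3 -m crank '[{"x":0,"y":0,"z":0,"roll":0},{"x":0,"y":0,"z":0,"roll":0},{"x":0,"y":0,"z":-0.2,"roll":0},{"x":0,"y":0,"z":-0.6,"roll":0},{"x":-0.2,"y":0,"z":-0.6,"roll":0},{"x":-0.6,"y":-0.2,"z":-0.2,"roll":0},{"x":-0.4,"y":-0.1,"z":0,"roll":0},{"x":0,"y":0,"z":0,"roll":0}]' 0; python3 plan.py 0.44 0.205 0.18; python3 - <<'E'
from h import *
d=grab('wrist','w13.png');crop(grab('side'),352,195,30,'s13.png',10)
h=cv2.cvtColor(d['img'],cv2.COLOR_RGB2HSV)
m=(abs(h[...,0].astype(int)-108)<10)&(h[...,1]>150)&(h[...,2]>150)
u,v=map(int,proj(d,[.661,.0085,.128]));print(u,v)
ell(d,m,.128,(u-70,v-70,u+70,v+70))
E
```

```text
t: 15.3
tool_pos: [0.6619, 0.0086, 0.1159]
tool_rot: [3.141, 0.001, 0.006]
contact_force: [-6.1, 1.5, 14.9]
opening: 0.0574
t: 16.3
tool_pos: [0.5875, 0.027, 0.2076]
tool_rot: [3.142, 0.001, 0.001]
contact_force: [-0.0, 0.9, -0.3]
opening: 0.0856
t 16.3 pos [0.5875 0.027  0.2076] yaw(x axis) 0.03 tilt [ 9.e-04 -0.e+00 -1.e+00]
rows total [-2.45665034 -2.96733656  0.45771633] n 3.879397039363113
352 92
circle [0.6605 0.0077] r 0.0299 res 0.0003 bb (303, 37, 103, 109)
```

View pics/w13.png

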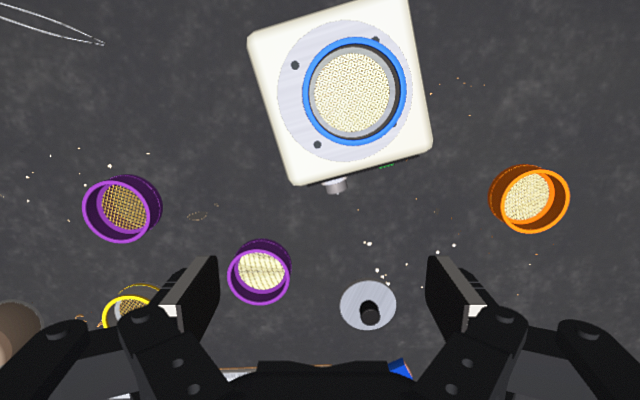

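View pics/s13.png

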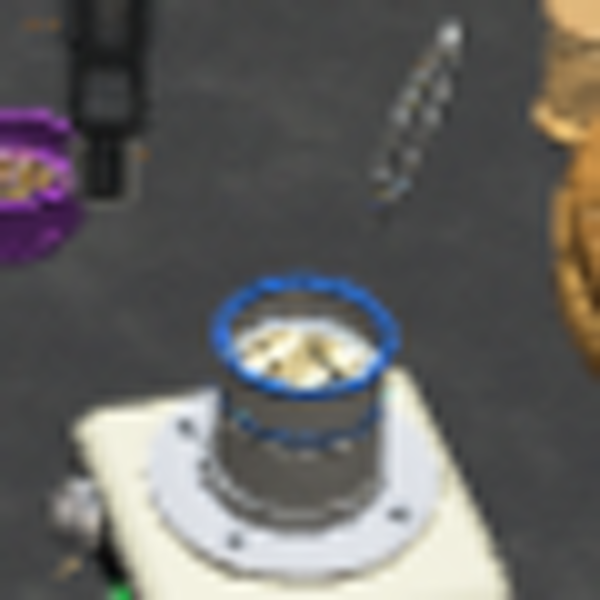

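```bash
python3 -m crank '[{"x":-0.2,"y":-0.3,"z":0.05,"roll":0},{"x":-0.5,"y":-0.6,"z":0.1,"roll":0},{"x":-0.6,"y":-0.7,"z":0.1,"roll":0},{"x":-0.6,"y":-0.7,"z":0.1,"roll":0},{"x":-0.4,"y":-0.45,"z":0.1,"roll":0},{"x":-0.16,"y":-0.22,"z":0,"roll":0},{"x":0,"y":0,"z":0,"roll":0},{"x":0,"y":0,"z":0,"roll":0}]'
python3 - <<'E'
from h import *
d=grab('wrist','w14.png');o=ctrl.get_obs();print(o['tool_pos'],o['opening'])
h=cv2.cvtColor(d['img'],cv2.COLOR_RGB2HSV)
m=(abs(h[...,0].astype(int)-28)<6)&(h[...,1]>180)&(h[...,2]>180)
u,v=map(int,proj(d,[.44,.205,.036]));print(u,v)
ell(d,m,.036,(u-55,v-55,u+55,v+55));crop(d,u,v,60,'w14c.png',5)
E
```

```text
t: 17.4
tool_pos: [0.4416, 0.2044, 0.1803]
tool_rot: [3.141, -0.001, 0.001]
contact_force: [0.5, 0.6, -0.1]
opening: 0.0852
[0.44160485 0.20420839 0.18024677] 0.08491363961109456
320 188
circle [0.4394 0.2155] r 0.0298 res 0.0013 bb (271, 155, 73, 69)
```

View pics/w14.png

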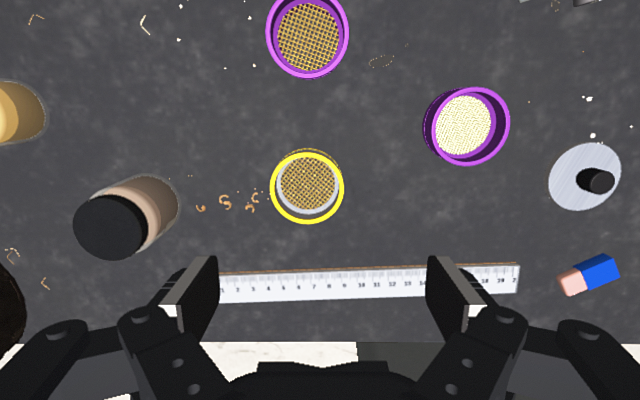

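View pics/w14c.png

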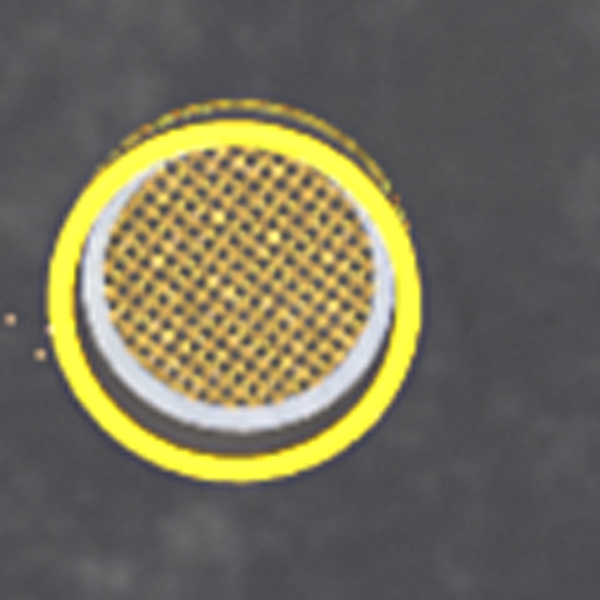

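```bash
python3 -c "
from h import *
d=ctrl.get_image('wrist');print(at(d,306.6,187.8,.036))"; python3 -m crank '[{"x":-0.02,"y":-0.1,"z":0.4,"roll":0},{"x":0,"y":-0.1,"z":0.8,"roll":0},{"x":0,"y":0,"z":0.8,"roll":0},{"x":0,"y":0,"z":0.45,"roll":0},{"x":0,"y":0,"z":0.19,"roll":0},{"x":0,"y":0,"z":0,"roll":0}]'
python3 -m crank '[{"x":0,"y":0,"z":0,"roll":0},{"x":0,"y":0,"z":0,"roll":0},{"x":0,"y":0,"z":0,"roll":0},{"x":0,"y":0,"z":0,"roll":0}]' 1 40
python3 - <<'E'
from h import *
d=grab('wrist','w15.png');o=ctrl.get_obs();print(o['tool_pos'])
held(d,28)
E
```

```text
[0.44067335 0.21590852 0.036     ]
t: 18.25
tool_pos: [0.4396, 0.2165, 0.0214]
tool_rot: [3.141, -0.001, -0.001]
contact_force: [0.5, -0.1, -0.6]
opening: 0.0855
t: 18.75
tool_pos: [0.4411, 0.2174, 0.0238]
tool_rot: [-3.141, -0.0, -0.006]
contact_force: [-1.7, -1.2, 6.0]
opening: 0.0592
[0.44112691 0.2173767  0.0237846 ]
circle [0.4403 0.2164] r 0.0305 res 0.0005 bb (245, 216, 156, 142)
offset [-0.0009 -0.001 ]
```

View pics/w15.png

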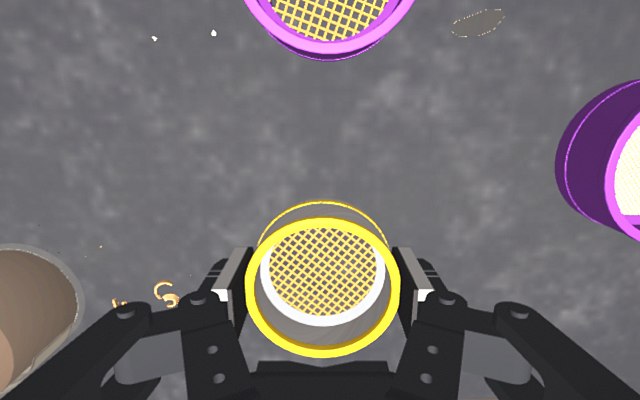

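```bash
python3 -m crank '[{"x":0,"y":0,"z":-0.4,"roll":0},{"x":0,"y":0,"z":-0.8,"roll":0},{"x":0,"y":0,"z":-0.8,"roll":0},{"x":0.2,"y":0.2,"z":-0.6,"roll":0},{"x":0.5,"y":0.5,"z":-0.2,"roll":0},{"x":0.6,"y":0.6,"z":0,"roll":0},{"x":0.6,"y":0.6,"z":0,"roll":0},{"x":0.6,"y":0.6,"z":0,"roll":0},{"x":0.5,"y":0.5,"z":0,"roll":0},{"x":0.4,"y":0.3,"z":0,"roll":0}]'
python3 -m crank '[{"x":0.2,"y":0.15,"z":0.1,"roll":0},{"x":0,"y":0,"z":0.2,"roll":0},{"x":0,"y":0,"z":0.1,"roll":0},{"x":0,"y":0,"z":0,"roll":0},{"x":0,"y":0,"z":0,"roll":0}]'; python3 plan.py .6608 .0085 .143
python3 - <<'E'
from h import *
d=grab('wrist','w16.png');crop(grab('side'),352,190,30,'s16.png',10)
held(d,28)
E
```

```text
t: 20.05
tool_pos: [0.6444, 0.0172, 0.1897]
tool_rot: [3.141, -0.002, 0.001]
contact_force: [0.6, 0.1, -1.3]
opening: 0.0596
t: 20.68
tool_pos: [0.6551, 0.0105, 0.1658]
tool_rot: [3.142, 0.001, 0.0]
contact_force: [-0.1, 0.4, -0.8]
opening: 0.0592
t 20.68 pos [0.6551 0.0105 0.1658] yaw(x axis) 0.05 tilt [ 3.e-04 -0.e+00 -1.e+00]
rows total [0.0943524  0.0327916  0.37993967] n 0.39285088551420977
circle [0.6543 0.0095] r 0.0302 res 0.0005 bb (245, 218, 155, 139)
offset [-0.0012 -0.0007]
```

View pics/w16.png

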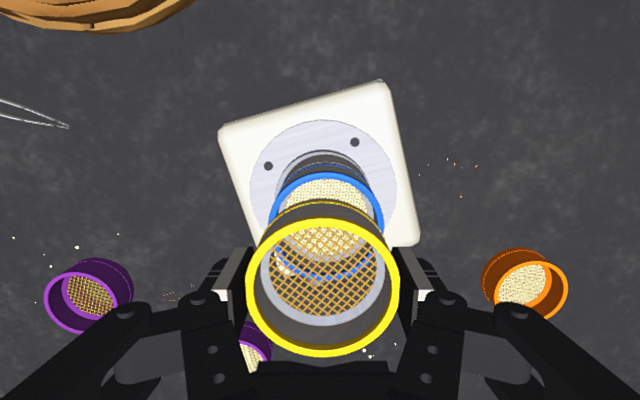

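View pics/s16.png

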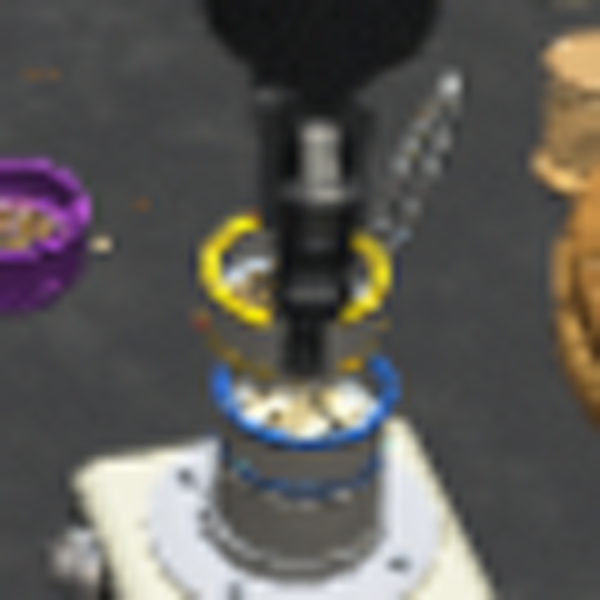

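Shift x +0.1, y +0.03, then descend 0.38.

```bash
python3 -m crank '[{"x":0.05,"y":0.03,"z":0,"roll":0},{"x":0.05,"y":0,"z":0.04,"roll":0},{"x":0,"y":0,"z":0.08,"roll":0},{"x":0,"y":0,"z":0.08,"roll":0},{"x":0,"y":0,"z":0.08,"roll":0},{"x":0,"y":0,"z":0.07,"roll":0},{"x":0,"y":0,"z":0.03,"roll":0},{"x":0,"y":0,"z":0,"roll":0}]'; python3 -c "
from h import *
crop(grab('side'),352,190,30,'s17.png',10)"
```

```text
t: 21.78
tool_pos: [0.6617, 0.0081, 0.1438]
tool_rot: [-3.142, -0.0, -0.002]
contact_force: [-1.5, -0.0, 2.5]
opening: 0.0595
```

View pics/s17.png

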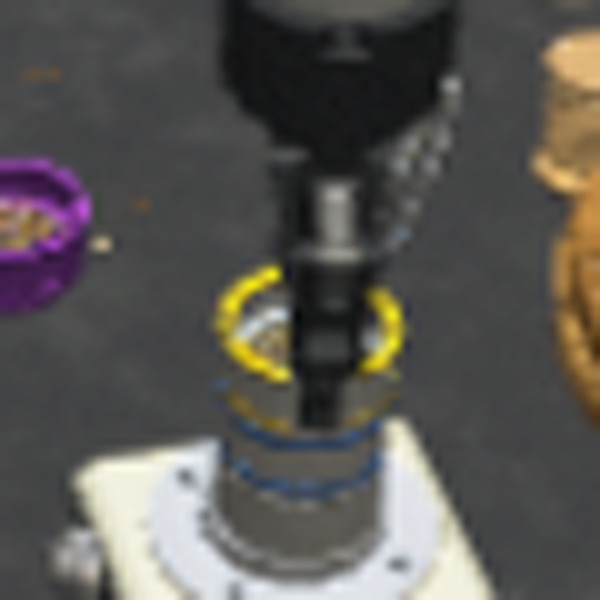

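```bash
python3 -m crank '[{"x":-0.01,"y":0,"z":0.04,"roll":0},{"x":0,"y":0,"z":0,"roll":0}]'; python3 -m crank '[{"x":0,"y":0,"z":0,"roll":0},{"x":0,"y":0,"z":0,"roll":0},{"x":0,"y":0,"z":-0.2,"roll":0},{"x":0,"y":0,"z":-0.6,"roll":0},{"x":-0.2,"y":0,"z":-0.6,"roll":0},{"x":-0.6,"y":0.2,"z":-0.1,"roll":0},{"x":-0.5,"y":0.1,"z":0,"roll":0},{"x":0,"y":0,"z":0,"roll":0}]' 0; python3 plan.py 0.573 -.342 0.19; python3 - <<'E'
from h import *
d=grab('wrist','w18.png');crop(grab('side'),352,190,30,'s18.png',10)
h=cv2.cvtColor(d['img'],cv2.COLOR_RGB2HSV)
m=(abs(h[...,0].astype(int)-28)<6)&(h[...,1]>180)&(h[...,2]>180)
u,v=map(int,proj(d,[.661,.0085,.156]));print(u,v)
ell(d,m,.156,(u-70,max(0,v-75),u+70,v+75))
E
```

```text
t: 22.08
tool_pos: [0.662, 0.0081, 0.1437]
tool_rot: [3.141, 0.0, 0.005]
contact_force: [-4.2, 0.6, 11.8]
opening: 0.0593
t: 23.08
tool_pos: [0.5818, -0.0102, 0.231]
tool_rot: [3.141, -0.001, 0.001]
contact_force: [0.2, 0.2, -0.5]
opening: 0.0857
t 23.07 pos [ 0.5818 -0.0102  0.231 ] yaw(x axis) -0.04 tilt [ 9.e-04 -1.e-04 -1.e+00]
rows total [-0.1428574   5.53071155  0.68475778] n 5.574770997038249
287 81
circle [0.6609 0.007 ] r 0.0296 res 0.0005 bb (237, 23, 100, 112)
```

View pics/w18.png

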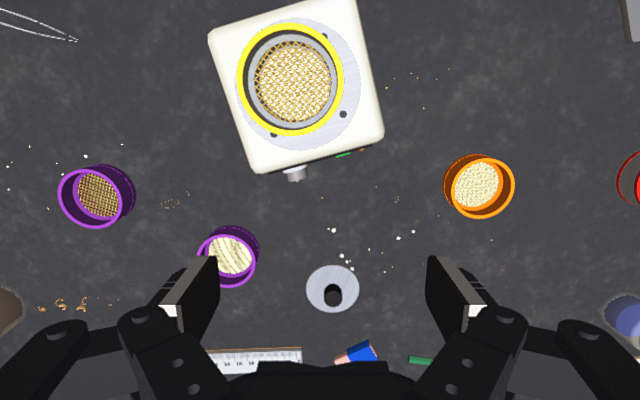

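View pics/s18.png

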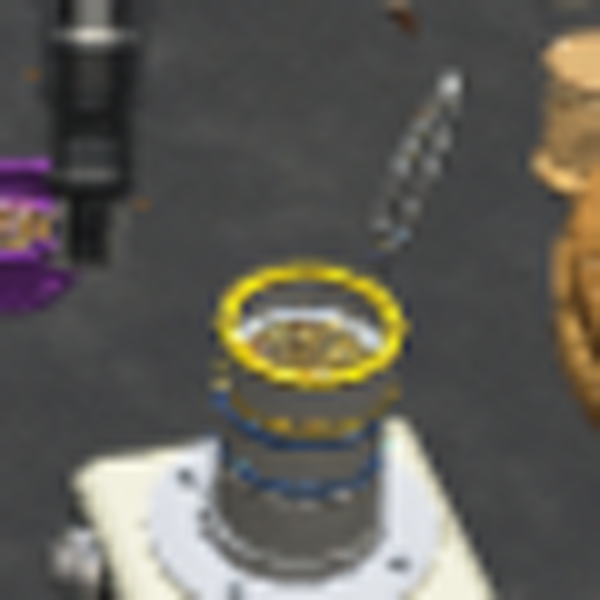

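Medium seated at (0.661, ~0.008). On to the red one.

```bash
python3 -m crank '[{"x":-0.02,"y":0.4,"z":0.1,"roll":0},{"x":-0.02,"y":0.8,"z":0.1,"roll":0},{"x":-0.02,"y":0.9,"z":0.1,"roll":0},{"x":-0.02,"y":0.9,"z":0.1,"roll":0},{"x":-0.02,"y":0.9,"z":0.1,"roll":0},{"x":-0.02,"y":0.8,"z":0.1,"roll":0},{"x":-0.02,"y":0.6,"z":0.08,"roll":0},{"x":0,"y":0.23,"z":0,"roll":0},{"x":0,"y":0,"z":0,"roll":0},{"x":0,"y":0,"z":0,"roll":0}]'
python3 - <<'E'
from h import *
d=grab('wrist','w19.png');o=ctrl.get_obs();print(o['tool_pos'],o['opening'])
h=cv2.cvtColor(d['img'],cv2.COLOR_RGB2HSV)
hh=h[...,0].astype(int);m=((hh<6)|(hh>174))&(h[...,1]>180)&(h[...,2]>150)
u,v=map(int,proj(d,[.573,-.342,.036]));print(u,v)
ell(d,m,.036,(u-60,v-55,u+60,v+55));crop(d,u,v,60,'w19c.png',5)
E
```

```text
t: 24.42
tool_pos: [0.575, -0.3405, 0.1898]
tool_rot: [-3.141, -0.002, -0.0]
contact_force: [0.6, 0.9, -0.3]
opening: 0.0851
[ 0.57494229 -0.34040287  0.18982409] 0.08542626113848245
322 186
circle [ 0.5711 -0.3428] r 0.0242 res 0.0002 bb (326, 189, 27, 27)
```

View pics/w19c.png

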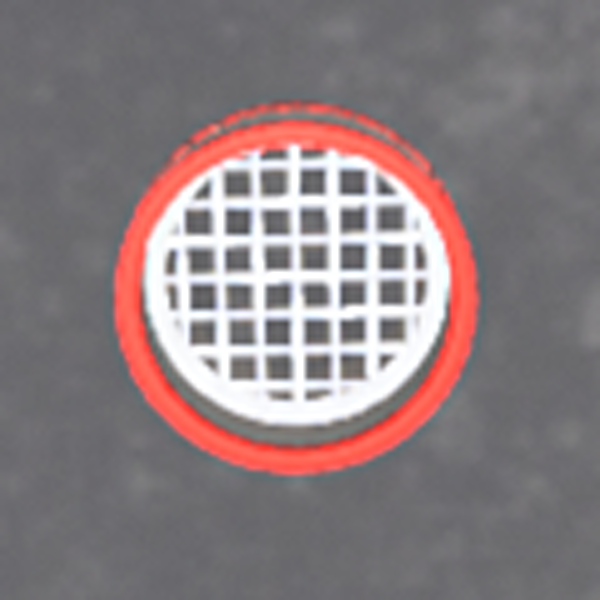

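View pics/w19.png

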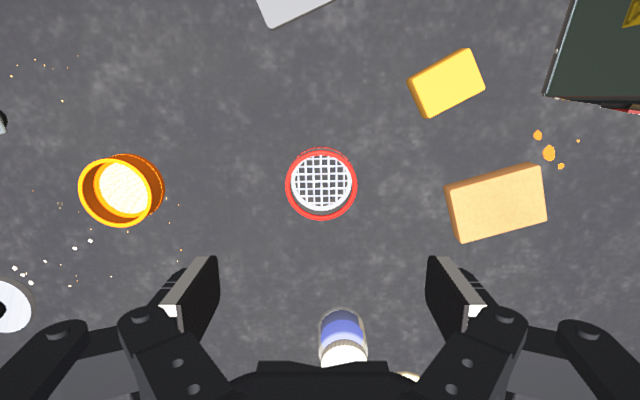

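```bash
python3 -c "
from h import *
d=ctrl.get_image('wrist');print(at(d,321,185,.036))"; python3 -m crank '[{"x":-0.02,"y":0,"z":0.4,"roll":0},{"x":0,"y":0,"z":0.85,"roll":0},{"x":0,"y":0,"z":0.85,"roll":0},{"x":0,"y":0,"z":0.5,"roll":0},{"x":0,"y":0,"z":0.2,"roll":0},{"x":0,"y":0,"z":0,"roll":0}]'
python3 -m crank '[{"x":0,"y":0,"z":0,"roll":0},{"x":0,"y":0,"z":0,"roll":0},{"x":0,"y":0,"z":0,"roll":0},{"x":0,"y":0,"z":0,"roll":0}]' 1 40
python3 - <<'E'
from h import *
d=grab('wrist','w20.png');o=ctrl.get_obs();print(o['tool_pos'])
held(d,2,o['tool_pos'][2],6)
E
```

```text
[ 0.57387091 -0.34045112  0.036     ]
t: 25.28
tool_pos: [0.5733, -0.3412, 0.0215]
tool_rot: [-3.141, -0.001, 0.0]
contact_force: [-0.7, -0.6, -0.6]
opening: 0.0855
t: 25.78
tool_pos: [0.5747, -0.3427, 0.0241]
tool_rot: [3.139, -0.0, 0.005]
contact_force: [-0.2, 0.7, 7.5]
opening: 0.0576
[ 0.57467187 -0.34269628  0.02411096]
circle [ 0.573  -0.3436] r 0.0303 res 0.0012 bb (247, 219, 151, 140)
offset [-0.0017 -0.0009]
```

View pics/w20.png

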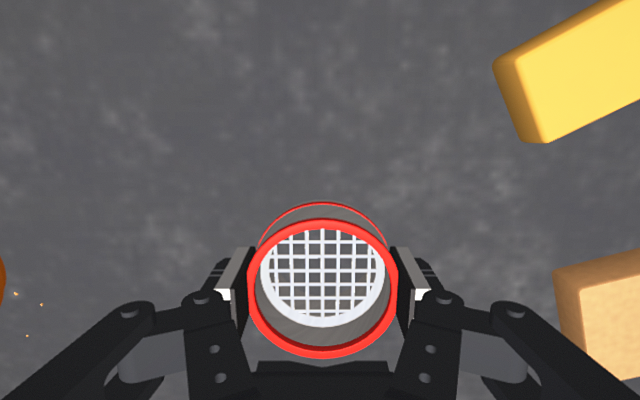

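```bash
python3 -m crank '[{"x":0,"y":0,"z":-0.4,"roll":0},{"x":0,"y":0,"z":-0.85,"roll":0},{"x":0,"y":0,"z":-0.85,"roll":0},{"x":0,"y":-0.3,"z":-0.7,"roll":0},{"x":0.1,"y":-0.7,"z":-0.4,"roll":0},{"x":0.2,"y":-0.9,"z":0,"roll":0},{"x":0.2,"y":-0.9,"z":0,"roll":0},{"x":0.2,"y":-0.9,"z":0,"roll":0},{"x":0.2,"y":-0.8,"z":0,"roll":0},{"x":0.2,"y":-0.7,"z":0,"roll":0}]'
python3 -m crank '[{"x":0.15,"y":-0.4,"z":0,"roll":0},{"x":0.1,"y":-0.15,"z":0,"roll":0},{"x":0,"y":0,"z":0.2,"roll":0},{"x":0,"y":0,"z":0.12,"roll":0},{"x":0,"y":0,"z":0,"roll":0},{"x":0,"y":0,"z":0,"roll":0}]'; python3 plan.py .662 .0083 .1715
python3 - <<'E'
from h import *
d=grab('wrist','w21.png');crop(grab('side'),352,182,30,'s21.png',10)
held(d,2,.0241,6)
E
```

```text
t: 27.08
tool_pos: [0.639, -0.0279, 0.2133]
tool_rot: [3.141, 0.001, -0.0]
contact_force: [0.5, -0.8, -1.3]
opening: 0.0573
t: 27.82
tool_pos: [0.6541, 0.0026, 0.1943]
tool_rot: [3.142, -0.002, -0.0]
contact_force: [0.6, 0.9, -1.5]
opening: 0.0573
t 27.82 pos [0.6541 0.0026 0.1943] yaw(x axis) -0.06 tilt [-1.e-04 -1.e-04 -1.e+00]
rows total [ 0.13163129 -0.0958673   0.37944007] n 0.4129068947179381
circle [0.6527 0.0016] r 0.0301 res 0.0011 bb (247, 220, 151, 139)
offset [-0.0017 -0.0012]
```

View pics/w21.png

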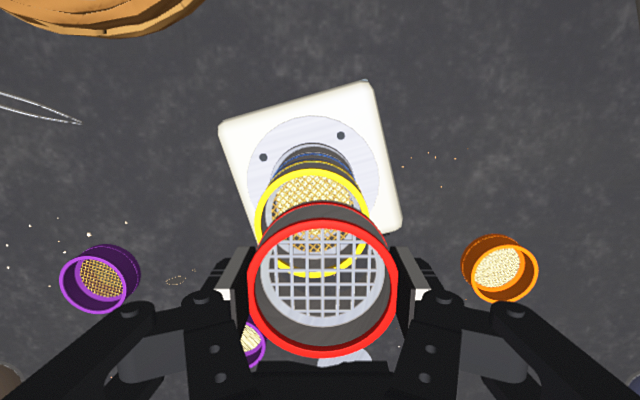

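View pics/s21.png

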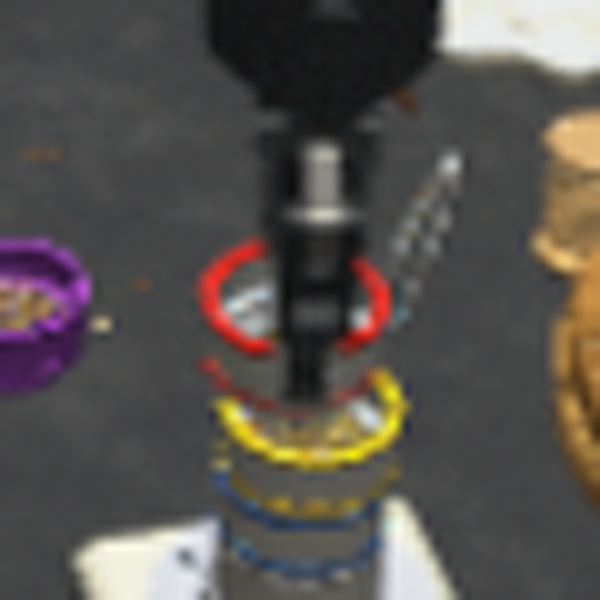

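```bash
python3 -m crank '[{"x":0.07,"y":-0.05,"z":0,"roll":0},{"x":0.06,"y":-0.045,"z":0.04,"roll":0},{"x":0,"y":0,"z":0.08,"roll":0},{"x":0,"y":0,"z":0.08,"roll":0},{"x":0,"y":0,"z":0.08,"roll":0},{"x":0,"y":0,"z":0.07,"roll":0},{"x":0,"y":0,"z":0.04,"roll":0},{"x":0,"y":0,"z":0,"roll":0}]'; python3 -m crank '[{"x":0,"y":0,"z":0.03,"roll":0},{"x":0,"y":0,"z":0,"roll":0}]'; python3 -c "
from h import *
crop(grab('side'),352,182,30,'s22.png',10)"
```

```text
t: 28.92
tool_pos: [0.6624, 0.0089, 0.1721]
tool_rot: [3.141, -0.0, 0.002]
contact_force: [-1.4, 1.0, 2.1]
opening: 0.0576
t: 29.18
tool_pos: [0.6627, 0.0088, 0.172]
tool_rot: [3.141, -0.0, 0.003]
contact_force: [-3.9, 0.7, 9.4]
opening: 0.0572
```

View pics/s22.png

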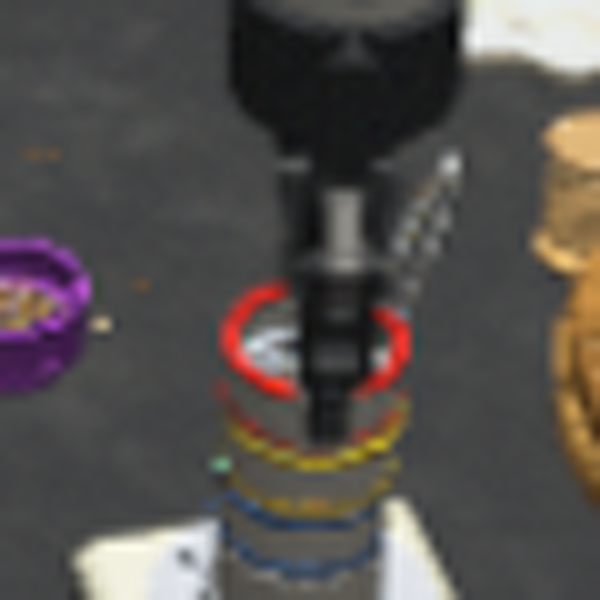

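```bash
python3 -m crank '[{"x":-0.01,"y":0,"z":0,"roll":0},{"x":0,"y":0,"z":0,"roll":0},{"x":0,"y":0,"z":-0.2,"roll":0},{"x":0,"y":0,"z":-0.6,"roll":0},{"x":-0.2,"y":0,"z":-0.6,"roll":0},{"x":-0.7,"y":0.1,"z":-0.1,"roll":0},{"x":-0.6,"y":0.1,"z":0,"roll":0},{"x":0,"y":0,"z":0,"roll":0}]' 0; python3 plan.py 0.446 -.026 0.18; python3 - <<'E'
from h import *
d=grab('wrist','w23.png');crop(grab('side'),352,182,30,'s23.png',10)
h=cv2.cvtColor(d['img'],cv2.COLOR_RGB2HSV)
hh=h[...,0].astype(int);m=((hh<6)|(hh>174))&(h[...,1]>150)&(h[...,2]>120)
u,v=map(int,proj(d,[.661,.0085,.184]));print(u,v)
ell(d,m,.184,(u-75,max(0,v-80),u+75,v+80))
E
```

```text
t: 30.22
tool_pos: [0.5701, -0.0031, 0.2598]
tool_rot: [3.141, -0.001, 0.001]
contact_force: [1.4, -0.1, -0.6]
opening: 0.0853
t 30.23 pos [ 0.5701 -0.0031  0.2598] yaw(x axis) -0.03 tilt [ 9.e-04 -1.e-04 -1.e+00]
rows total [-2.06910298  0.38193408  1.32844863] n 2.488340124415036
299 59
circle [0.6609 0.0079] r 0.0298 res 0.0004 bb (247, 0, 108, 116)
```

View pics/w23.png

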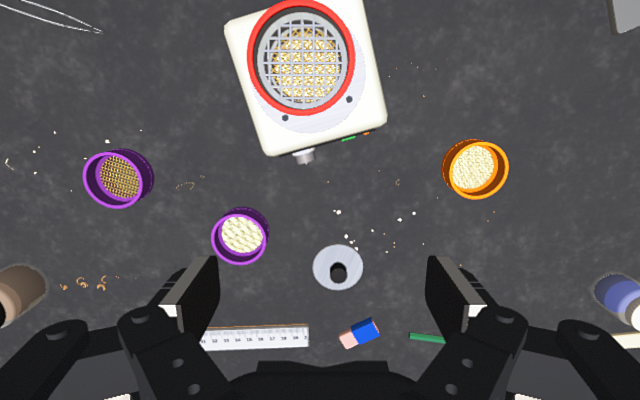

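View pics/s23.png

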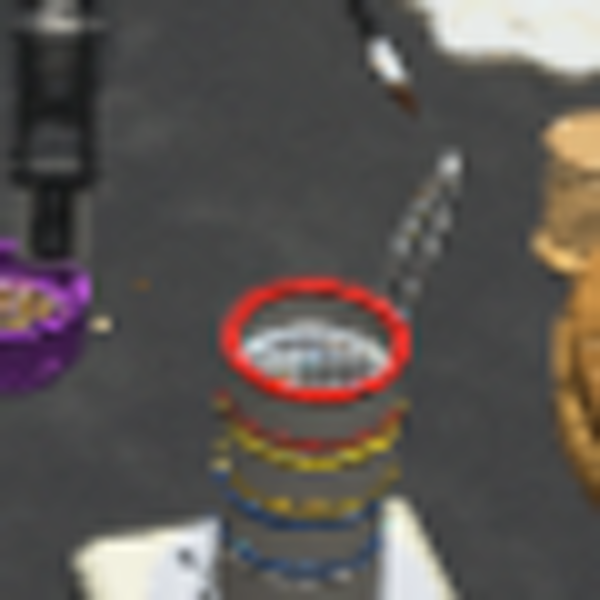

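Coarse seated. Now to the lid (wrist px 338,270; knobbed steel disc).

```bash
python3 -m crank '[{"x":-0.3,"y":0.05,"z":0.2,"roll":0},{"x":-0.5,"y":0.1,"z":0.3,"roll":0},{"x":-0.6,"y":0.1,"z":0.35,"roll":0},{"x":-0.45,"y":0.1,"z":0.3,"roll":0},{"x":-0.22,"y":0.03,"z":0.18,"roll":0},{"x":0,"y":0,"z":0,"roll":0},{"x":0,"y":0,"z":0,"roll":0}]'
python3 - <<'E'
from h import *
d=grab('wrist','w24.png');o=ctrl.get_obs();print(o['tool_pos'],o['opening'])
g=cv2.cvtColor(d['img'],cv2.COLOR_RGB2GRAY)
u,v=map(int,proj(d,[.446,-.026,.0165]));print(u,v)
ell(d,g>130,.0165,(u-50,v-50,u+50,v+50))
ell(d,g<35,.036,(u-45,v-30,u+45,v+45))
crop(d,u,v,55,'w24c.png',5)
E
```

```text
t: 31.2
tool_pos: [0.4485, -0.0259, 0.1804]
tool_rot: [3.141, 0.0, 0.002]
contact_force: [0.2, -0.5, -0.3]
opening: 0.0853
[ 0.44858241 -0.0258881   0.1804487 ] 0.08544954254809486
321 183
circle [ 0.4448 -0.0226] r 0.0302 res 0.0014 bb (283, 152, 69, 66)
circle [ 0.4485 -0.0225] r 0.0081 res 0.0003 bb (307, 178, 20, 8)
```

View pics/w24c.png

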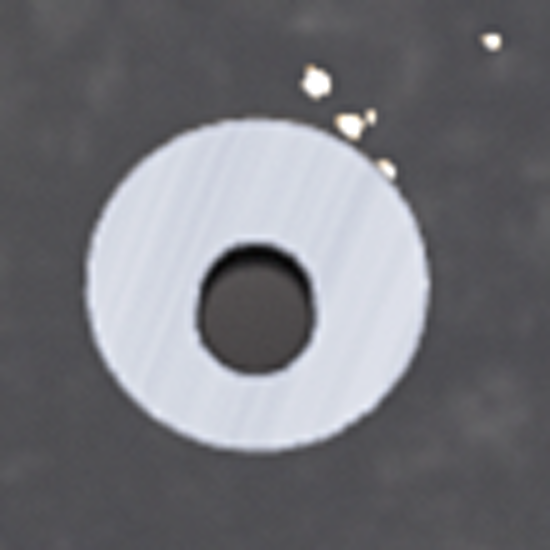

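View pics/w24.png

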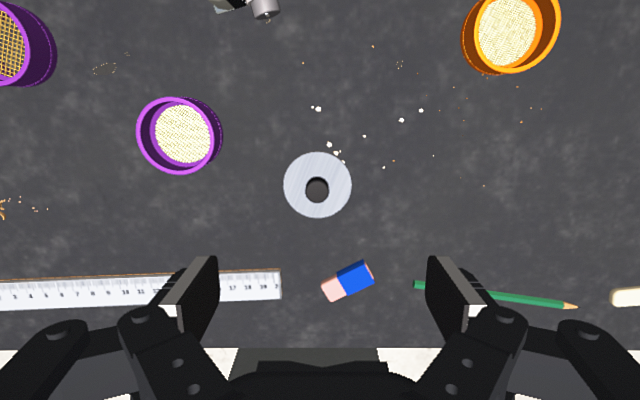

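```bash
python3 - <<'E'
from h import *
d=ctrl.get_image('wrist')
print(at(d,317.3,184.7,.0165),at(d,317,191.2,.036))
E
python3 plan.py .446 -.022 .032
```

```text
[ 0.44538444 -0.02273916  0.0165    ] [ 0.44483804 -0.0227397   0.036     ]
t 31.3 pos [ 0.4485 -0.0259  0.1804] yaw(x axis) 0.02 tilt [ 1.6e-03 -3.0e-04 -1.0e+00]
rows total [-0.04500131 -0.06556015  2.47335318] n 2.474631129248706
```

```bash
python3 -m crank '[{"x":-0.05,"y":-0.065,"z":0.4,"roll":0},{"x":0,"y":0,"z":0.8,"roll":0},{"x":0,"y":0,"z":0.7,"roll":0},{"x":0,"y":0,"z":0.4,"roll":0},{"x":0,"y":0,"z":0.17,"roll":0},{"x":0,"y":0,"z":0,"roll":0}]'
python3 -m crank '[{"x":0,"y":0,"z":0,"roll":0},{"x":0,"y":0,"z":0,"roll":0},{"x":0,"y":0,"z":0,"roll":0},{"x":0,"y":0,"z":0,"roll":0},{"x":0,"y":0,"z":0,"roll":0},{"x":0,"y":0,"z":0,"roll":0}]' 1 40
python3 - <<'E'
from h import *
d=grab('wrist','w25.png');o=ctrl.get_obs();print(o['tool_pos'],o['opening'])
u,v=proj(grab('side'),[.445,-.022,.03]);crop(grab('side'),u,v,30,'s25.png',10)
E
```

```text
t: 32.05
tool_pos: [0.4446, -0.0219, 0.0312]
tool_rot: [-3.141, -0.0, 0.0]
contact_force: [0.4, -0.5, -0.1]
opening: 0.0852
t: 32.8
tool_pos: [0.4447, -0.0221, 0.0318]
tool_rot: [3.141, -0.0, 0.002]
contact_force: [-0.5, -0.8, 4.8]
opening: 0.0181
[ 0.44471712 -0.02205856  0.03175714] 0.01848197239284315
```

View pics/w25.png

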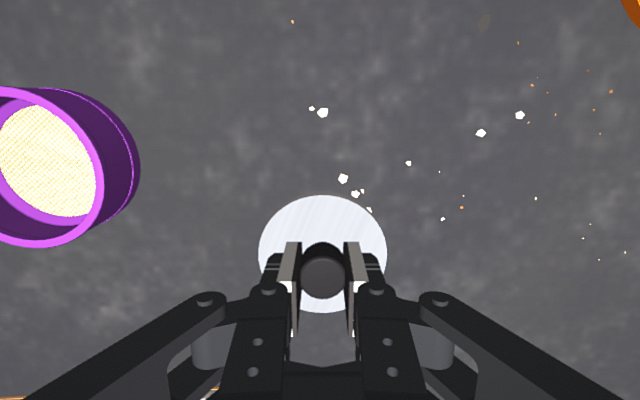

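View pics/s25.png

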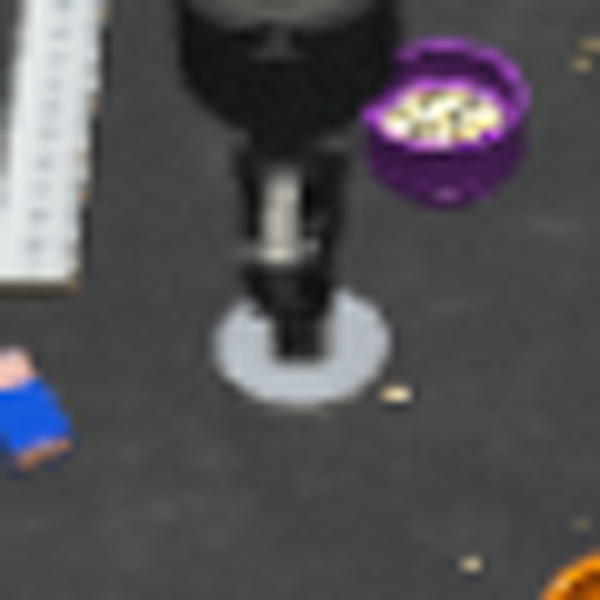

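```bash
python3 -c "
from h import *
d=ctrl.get_image('wrist');o=ctrl.get_obs()
a=at(d,322.5,195,.0165);b=at(d,322.5,313.5,.0165);l=at(d,258.5,254,.0165);r=at(d,387,254,.0165)
print((a+b)/2-o['tool_pos'],a-b,(l+r)/2-o['tool_pos'],l-r)"
python3 -m crank '[{"x":0,"y":0,"z":-0.4,"roll":0},{"x":0,"y":0,"z":-0.85,"roll":0},{"x":0,"y":0,"z":-0.9,"roll":0},{"x":0,"y":0,"z":-0.8,"roll":0},{"x":0.3,"y":-0.05,"z":-0.5,"roll":0},{"x":0.6,"y":-0.1,"z":-0.1,"roll":0},{"x":0.7,"y":-0.1,"z":0,"roll":0},{"x":0.7,"y":-0.1,"z":0,"roll":0},{"x":0.6,"y":-0.1,"z":0,"roll":0},{"x":0.4,"y":-0.05,"z":0,"roll":0}]'
python3 -m crank '[{"x":0.2,"y":0,"z":0,"roll":0},{"x":0,"y":0,"z":0.15,"roll":0},{"x":0,"y":0,"z":0.1,"roll":0},{"x":0,"y":0,"z":0,"roll":0},{"x":0,"y":0,"z":0,"roll":0}]'; python3 plan.py .661 .0083 .2075
python3 - <<'E'
from h import *
d=grab('wrist','w26.png');crop(grab('side'),352,175,30,'s26.png',10)
E
```

```text
[ 3.00456881e-05 -1.17026683e-03 -1.52586077e-02] [ 5.99239101e-02  4.73133060e-05 -2.77555756e-17] [ 0.00168701 -0.00128759 -0.01525861] [-1.36615790e-05  5.92527919e-02 -2.77555756e-17]
t: 34.25
tool_pos: [0.643, 0.0085, 0.2423]
tool_rot: [-3.141, -0.001, 0.004]
contact_force: [-0.5, 0.2, -0.6]
opening: 0.0182
t: 34.88
tool_pos: [0.6538, 0.008, 0.2294]
tool_rot: [3.142, -0.0, 0.0]
contact_force: [-0.5, -0.3, -1.3]
opening: 0.0183
t 34.88 pos [0.6538 0.008  0.2294] yaw(x axis) -0.01 tilt [ 3.e-04 -0.e+00 -1.e+00]
rows total [ 0.11928193 -0.0047223   0.36424038] n 0.38330344287561774
```

View pics/w26.png

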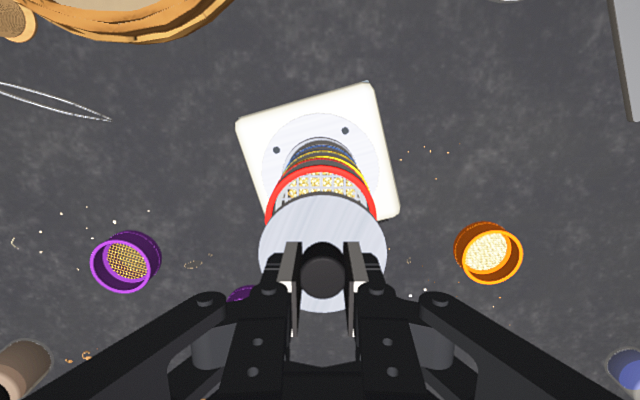

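View pics/s26.png

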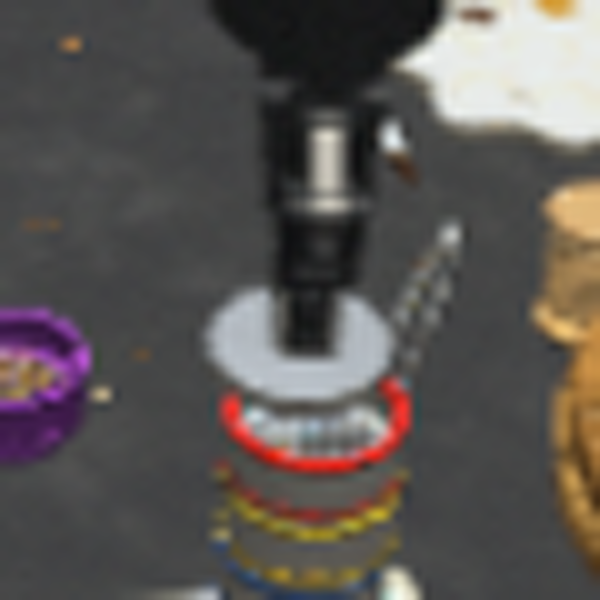

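```bash
python3 -m crank '[{"x":0.06,"y":-0.01,"z":0,"roll":0},{"x":0.05,"y":0,"z":0.04,"roll":0},{"x":0,"y":0,"z":0.07,"roll":0},{"x":0,"y":0,"z":0.07,"roll":0},{"x":0,"y":0,"z":0.07,"roll":0},{"x":0,"y":0,"z":0.07,"roll":0},{"x":0,"y":0,"z":0.05,"roll":0},{"x":0,"y":0,"z":0.02,"roll":0},{"x":0,"y":0,"z":0,"roll":0}]'; python3 -c "
from h import *
grab('wrist','w27.png');crop(grab('side'),352,175,30,'s27.png',10)"
```

```text
t: 36.1
tool_pos: [0.6613, 0.0087, 0.2078]
tool_rot: [3.141, 0.0, 0.003]
contact_force: [-2.1, -0.1, 4.8]
opening: 0.018
```

View pics/s27.png

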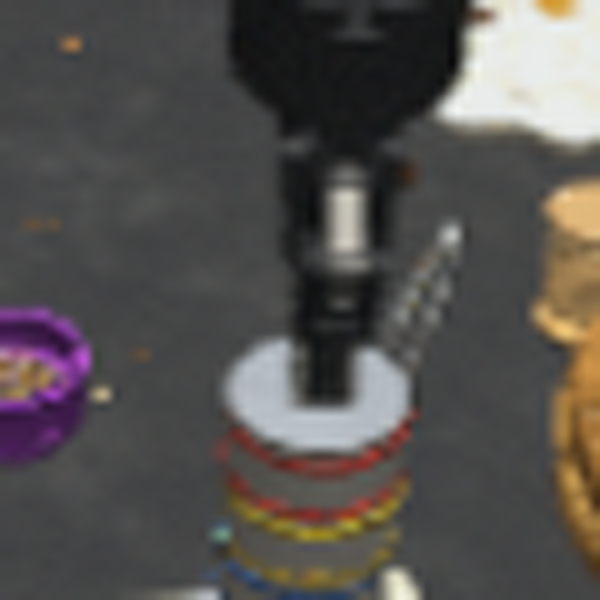

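View pics/w27.png

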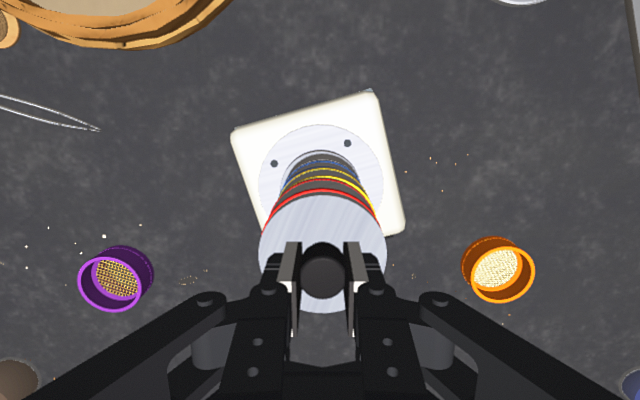

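TCP height 0.2078 is exactly the seated value. Release and retreat upward.

```bash
python3 -m crank '[{"x":0,"y":0,"z":0.02,"roll":0},{"x":0,"y":0,"z":0,"roll":0}]'; python3 -m crank '[{"x":0,"y":0,"z":0,"roll":0},{"x":0,"y":0,"z":0,"roll":0},{"x":0,"y":0,"z":0,"roll":0},{"x":0,"y":0,"z":-0.2,"roll":0},{"x":0,"y":0,"z":-0.6,"roll":0},{"x":-0.2,"y":0,"z":-0.6,"roll":0},{"x":-0.8,"y":0,"z":-0.1,"roll":0},{"x":-0.8,"y":0,"z":0,"roll":0},{"x":0,"y":0,"z":0,"roll":0},{"x":0,"y":0,"z":0,"roll":0}]' 0; python3 - <<'E'
from h import *
d=grab('wrist','w28.png');s=grab('side','s28f.png');crop(s,352,185,35,'s28.png',11)
c=grab('scene');u,v=proj(c,[.661,.008,.13]);crop(c,u,v,35,'c28.png',11)
g=cv2.cvtColor(d['img'],cv2.COLOR_RGB2GRAY)
print(ctrl.get_obs()['tool_pos'],proj(d,[.661,.0083,.1925]),proj(d,[.661,.0083,.212]))
for n,z in (('seat',.072),('pan',.1),('fine',.128),('med',.156),('coarse',.184),('lid',.1925)):
  print(n,[proj(s,[.661+a,.0083+b,z]).round(1) for a,b in ((-.03,0),(.03,0),(0,-.03),(0,.03))])
E
```

```text
t: 36.45
tool_pos: [0.6617, 0.0087, 0.2077]
tool_rot: [3.141, 0.0, 0.005]
contact_force: [-3.2, 0.0, 8.7]
opening: 0.0181
t: 37.7
tool_pos: [0.5533, 0.0086, 0.2956]
tool_rot: [3.141, -0.0, 0.003]
contact_force: [0.4, -0.3, 0.1]
opening: 0.0854
[0.55377922 0.00856007 0.29494225] [321.04232035  34.38463293] [320.95558453  28.5814595 ]
seat [array([343.3, 209.2]), array([360.4, 209.6]), array([352.1, 215.3]), array([351.6, 203.7])]
pan [array([343.6, 203.3]), array([360.9, 203.7]), array([352.5, 209.4]), array([352. , 197.8])]
fine [array([344. , 197.2]), array([361.5, 197.6]), array([353. , 203.3]), array([352.5, 191.7])]
med [array([344.4, 191. ]), array([362.1, 191.4]), array([353.5, 197.1]), array([352.9, 185.6])]
coarse [array([344.7, 184.7]), array([362.7, 185.1]), array([354. , 190.7]), array([353.4, 179.2])]
lid [array([344.9, 182.7]), array([362.9, 183.1]), array([354.2, 188.7]), array([353.6, 177.3])]
```

View pics/w28.png

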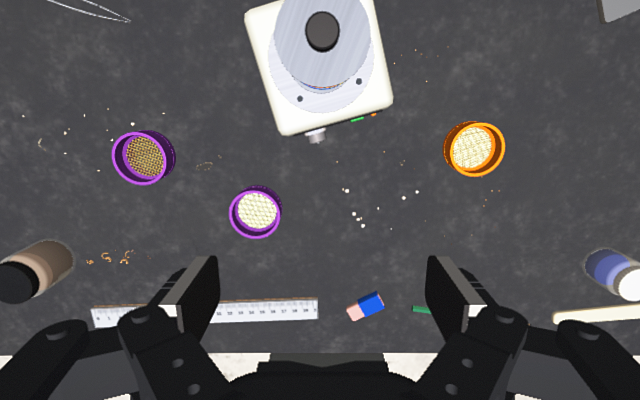

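View pics/s28.png

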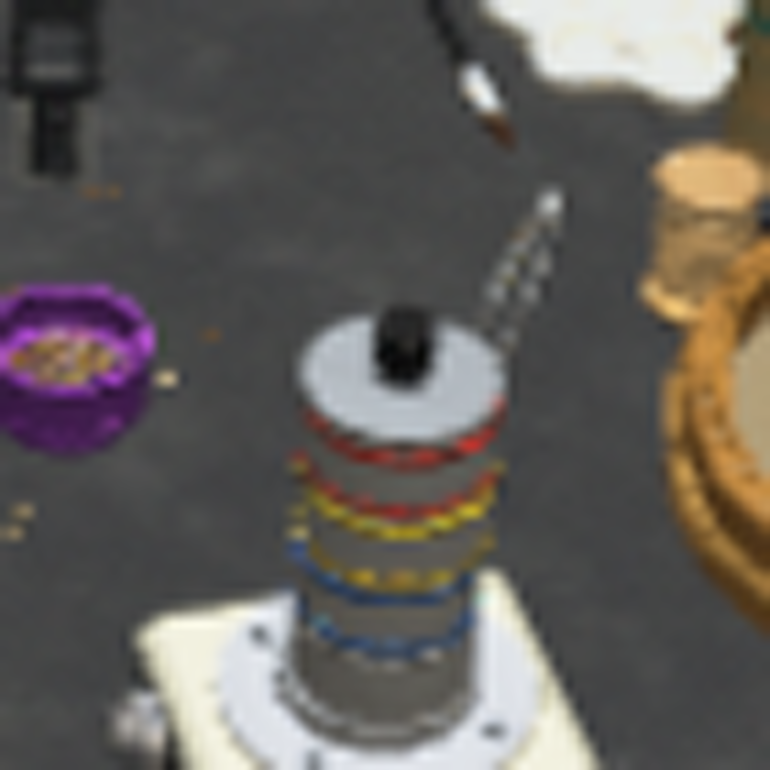

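View pics/c28.png

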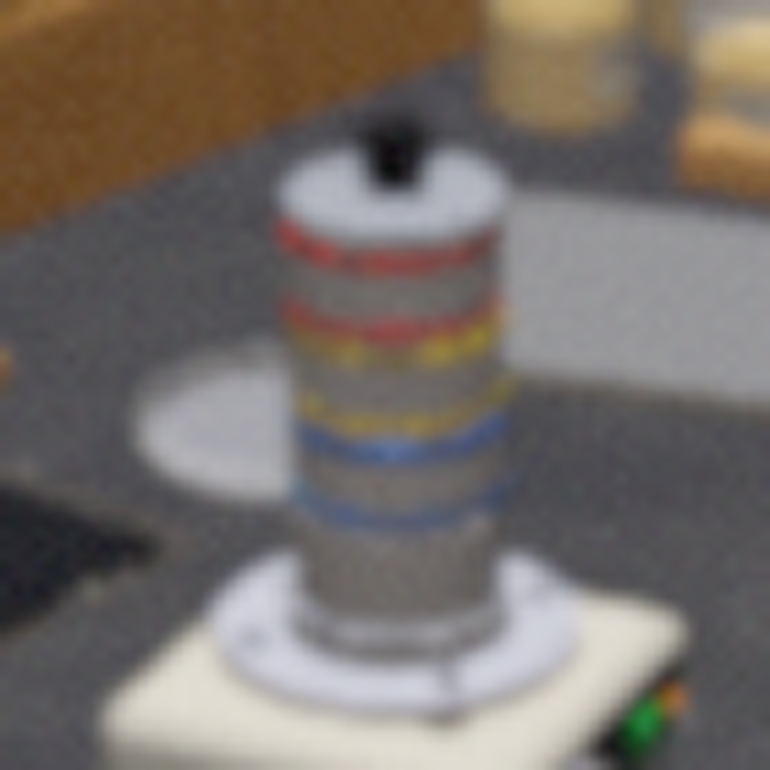

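View pics/s28f.png

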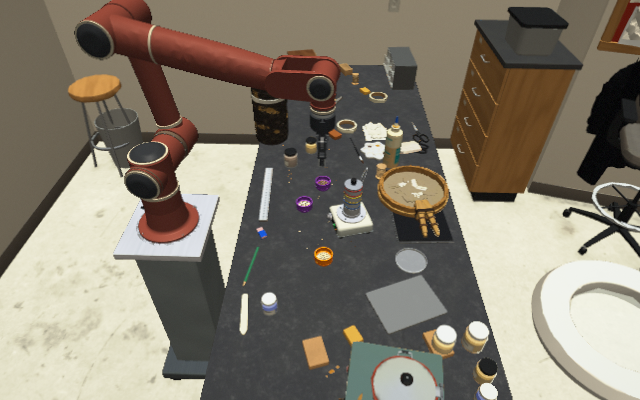

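```bash
python3 -c "
from station import ctrl
print(ctrl.finish_job()); print(ctrl.get_obs()['t'])"
```

```text
the job is handed in; nothing more can be done
None
the job is handed in; nothing more can be done
```

I built the nest on the shaker: pan in the seat, then fine (blue), medium (yellow) and coarse (red), with the lid on top. I handed it in at about 38 s with the gripper open and clear. `finish_job()` gave no verdict, so these checks are my own.

- **Depth:** each part stopped within about 0.2 mm of its calculated seated height, with 9 to 16 N of upward force on the tool when I let go.
- **Alignment:** after release, the wrist camera put all four rims between x 0.6605 and 0.662 m and y 0.007 and 0.008 m. That is about 1 mm of spread against the 5 mm limit. I did not measure the lid's centre separately; in the last pictures it sits centred on the coarse ring.
- **Level:** the last side and scene pictures show a straight stack with evenly spaced rings. I did not measure the tilt in degrees.
- **Bystanders:** I did not touch the jars or the orange and purple look-alikes. In the last picture the jars stand where they were at the start.

Two checks did not agree fully:
- **Lid height in the side view:** the lid disc shows about 1 pixel (a few mm) lower than predicted. The tool height for the lid matched its seated value to under 1 mm, so I put the pixel difference down to calibration and crop reading.
- **Red sieve mask:** the colour mask for the red sieve failed on the table (24 mm radius instead of 30 mm), so I read its centre from an enlarged crop instead.

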